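Stock the laser enclosure with the parts that match the sample

ROBOT

A 6-joint arm with a two-finger parallel gripper is mounted at the origin on the work surface. World frame = base frame: x ahead of the robot, y to its left, z up, the work surface at z = 0. Lengths are in mm, angles in degrees, forces in N, time in s.
With the tool pointing down it reaches from about 325 to 900 mm from the base axis. Payload 6.1 kg.
Tool frame: the origin (TCP) lies on the centre line of the jaws, within the pads' length; the fingertips stand 25 mm ahead of it and the grasp point (between the pads) lies 6 mm ahead of it; z points along the fingers, y is the direction in which the jaws open and shut (so a half turn about z gives the same grasp; the last joint's range is limited). The gripper opens to 87 mm and grips with 3 to 60 N. Pads are 19 mm wide; open, the fingers measure 117 mm over their backs; the gripper's body (75 mm by 190 mm) begins 51 mm behind the grasp point.
Start: joints at [59.525, 12.628, 87.462, -0, 79.91, -7.225], TCP at [246.719, 574.235, 247.538] pointing down, gripper open.
Joint ranges: [-170.65, 170.65], [-52.31, 119.04], [5.05, 147.46], [-71.25, 251.25], [11.57, 151.72], [-153.62, 153.62]. Speed limits (degrees/s): [147.25, 147.25, 172.46, 180, 180, 180].

INTERFACE

Orientations are given as a 3x3 rotation matrix whose columns are the frame's x, y, z axes.
In Python, from workcell import read_state, get_image, get_calibration, job_done gives the robot as it stands.
- The arm moves only by the tool play_rows, never from a script. Its argument "targets" is a list of rows, each an object of numbers: "x", "y", "z": the shift along the tool's x, y, z in cm; "turn": the turn about the tool's z in rad. A call has 1 to 10 rows; each row is the pose to reach, as a shift and turn from the pose commanded when the call began, along the tool's axes at that moment; what a row does not reach only later rows make up. A row lasts 1/8 s, in which the tool goes at most 62.5 mm and 10.7 degrees, less where a joint would pass 70% of its speed; a pose out of reach is approached as far as the arm can. A call with a gripper value outside its range is refused whole. "fingers" is the opening, from -1 (shut) to 1 (fully open), set as the call begins (left out, the last holds). The fingers move at their own pace and stop on an object; "squeeze" is the grip in N (left out, the last holds). Time passes only in rows, so rows that repeat a pose let the fingers close. It gives the time, the measured TCP pose, the force and the opening at its end, in the units of the state.
- read_state(): the state, without advancing time (a new reading comes with each control period).
- get_image(name): name is "scene" or "top" or "wrist"; returns the picture (480x640x3 uint8, red, green, blue); there is no depth.
- get_calibration(name): a dict with "camera_matrix" (3x3 intrinsics, pixels), "world_to_cam" (4x4, takes a point from world to camera coordinates). Camera axes: x right, y down, z forward; pixel columns grow to the right and rows downward; lengths in mm; the calibration is good to about 2 mm. A picture is of the moment at which its call begins: read the wrist's pose just before it. get_calibration takes no time and is no camera call; for the wrist camera it gives the pose at the moment of the call.
- job_done(): hands the job in, once; it reports no verdict.
The state is a dict: "t": time; "joint_positions": joint angles; "qvel": joint speeds; "effort": joint torques, N m; "ee_pos": TCP position; "ee_rot": TCP orientation; "ft_force": force on the tool from outside, world axes, zero at the start; "torque": the same for the moment, N m; "gripper_width": finger opening in mm.
Only numpy, scipy, OpenCV 4.12 (cv2) and the standard library are available. Lean on these libraries where they do the work, as an engineer would, in place of code of your own. Each camera call takes 0.05 s, during which the arm holds its last target.

TASK

One sample part lies on the yellow-edged mat beside the blue bins. Open the two-leaf laser enclosure (lift the active leaf, draw back the flush bolt of the passive leaf, then lift the passive leaf right up too), and lay every part in the bins that has the sample's shape flat on the green tray under the passive leaf, side by side and not stacked, leaving the other shapes in the bins and the samples and everything else on the table where they are. Then close up: passive leaf fully down, its bolt fully home, and the active leaf fully down last.

Things in the scene. Friction and masses are not known exactly. Their poses are not given: they have to be found in the camera images.
- enclosure: Dark-grey laser enclosure fixed on the table, front towards the robot; origin under its centre at table height, own x away from the front, y left, z up. 300 (x) x 340 (y) mm; side panels up to z=105, front and rear ones (10 mm thick) up to z=121. Top: two leaves meeting at y=0. Inside left (y>0): fixed laser module up to z=90. Inside right: the parts tray.
- tray (a point): Middle of the parts tray's green floor, at enclosure (0, -85, 53) mm, under the passive leaf. Clear floor: x -140..140, y -165..-5 mm, bounded by the panels and, on the laser's side, an aluminium edge 19 mm above the floor.
- active (a joint): Angle of the active leaf (left, y>0): 0 shut, 1.75 rad stop. Panel 276 x 169 x 12 mm, hinge along x at y=170, z=105 mm (its underside). Friction hinge: stays where left, 7 N at the handle moves it. Handle: round bar 10 mm thick, x -50..50, parallel to the hinge, 140 mm from it, centre 40 mm off the outer face. A strip on its free edge overlaps the passive leaf by 14 mm: it opens first, shuts last.
- passive (a joint): Angle of the passive leaf (right, y<0): 0 shut, 1.75 rad stop. Mirror image of the active leaf: hinge at y=-170, z=105 mm, like handle and friction hinge, no strip; carries the flush bolt. The handles' middles are at enclosure (0, +-30, 157) mm when shut, 60 mm apart.
- bolt (a joint): Travel of the brass flush bolt in the passive leaf: 0 fully home (11 mm into the keeper in the front panel, locking the leaf), 0.03 m fully drawn, clear beyond 0.012. Draw it along the enclosure's +x (away from the front). 2 N friction, stays where left. Must be drawn before the leaf is opened or lowered.
- bolt_knob (a point): Top of the bolt's thumb knob: upright brass cylinder 16 mm across, top 30 mm above the leaf's outer face (z 117 to 147 mm of the enclosure when shut). At enclosure (-112, -60) mm when home, (-82, -60) when drawn.
- bins: Blue open parts bins fixed on the table: one unit 320 (x) x 330 (y) x 25 mm high, walls and floor 4 mm, split by two 4 mm walls parallel to its x axis (y = +-54 mm) into three bins. Origin under its centre.
- sample_mat: Dark mat with a yellow border, 130 x 130 x 4 mm, fixed on the table beside the bins (left); the sample to match lies in its middle. Origin under its centre.
- fork_1: Fork clamp: flat aluminium plate 12 mm thick, outline of a two-tined fork. Stem 22 wide from x=-40 to 2 along its own x axis, cross-piece x 2 to 20, 52 wide (y), two tines (|y| 12 to 26) x 20 to 42. On it, black thumbscrew 18 mm across, z 12 to 38, at (4, 0). 110 g; in one of the bins (or absent). Origin in its underside; mm.
- fork_2: Another fork part, exactly like fork_1 (may be absent).
- fork_3: Another fork part, exactly like fork_1 (may be absent).
- sample_fork: A sample exactly like fork_1. It lies either on the sample mat (then this shape is wanted) or on the white board at the back with the other sample that is not wanted. Leave it.
- tee_1: Tee plate: flat aluminium plate 12 mm thick, outline of a T. Leg 22 wide from x=-40 to 4 along its own x axis, cross bar x 4 to 26, 80 long along y. On it, black thumbscrew 18 mm across, z 12 to 38, at (4, 0). 110 g; in one of the bins (or absent). Origin in its underside; mm.
- tee_2: Another tee part, exactly like tee_1 (may be absent).
- tee_3: Another tee part, exactly like tee_1 (may be absent).
- sample_tee: A sample exactly like tee_1. It lies either on the sample mat (then this shape is wanted) or on the white board at the back with the other sample that is not wanted. Leave it.
- zed_1: Zed plate: flat aluminium plate 12 mm thick, outline of a Z. Web |y|<11 from x=-38 to 38 along its own x axis, one flange x 18 to 38, y 11 to 30, the other x -38 to -18, y -30 to -11. On it, black thumbscrew 18 mm across, z 12 to 38, at (0, 0). 110 g; in one of the bins (or absent). Origin in its underside; mm.
- zed_2: Another zed part, exactly like zed_1 (may be absent).
- zed_3: Another zed part, exactly like zed_1 (may be absent).
- sample_zed: A sample exactly like zed_1. It lies either on the sample mat (then this shape is wanted) or on the white board at the back with the other sample that is not wanted. Leave it.
- bottle: Amber bottle, 56 mm across, 130 mm high, bystander.
- mount: Mirror mount on a post, 125 mm high, bystander.
- meter: Grey power meter, 100 x 160 x 35 mm, bystander.
Mind the look-alikes: they are no part of the job. What is shaped like the fork_2 but orange or turquoise is not meant.

How it is judged:
By the outcome, as a careful person would: the job done as asked, in the order asked, and still so for the second after the job is handed in, with the robot touching nothing.
Of fork_1, fork_2, fork_3 only 2 to 3 are there at a start; the rules pass over those that are not, and their reading is None.
Of tee_1, tee_2, tee_3 only 2 to 3 are there at a start; the rules pass over those that are not, and their reading is None.
Of zed_1, zed_2, zed_3 only 2 to 3 are there at a start; the rules pass over those that are not, and their reading is None.
At some moment in a run one of fork_1, tee_1, zed_1, fork_2, tee_2, zed_2, fork_3, tee_3, zed_3 may be knocked a few centimetres aside while the robot is not near it.
It also fails if it takes over 210 s, if anything falls off the work surface, if the arm or the gripper's body presses on something with over 40 N, if the wrist force passes 120 N, or if a joint passes its speed limit or range.

## Working session

There is one attempt and no reset: what is moved stays moved. The work goes in short steps, Python scripts to look and compute and a tool call to move; the robot and the scene stay as the last step left them, time stands still between calls to the robot, and variables do not carry over. Pictures are saved under pics/ and viewed, and the job is handed in when it is done.

Besides the shell and the picture viewer there is one more tool, called after "Emit:" as name(argument=value, ...) on one line, values as JSON. play_rows: Moves the arm, as the interface text tells. Its arguments: {"type":"object","properties":{"targets":{"type":"array"},"fingers":{"type":"number"},"squeeze":{"type":"number"}},"required":["targets"]}

```bash
ls; mkdir -p pics; python3 - <<'E'
from workcell import *
import cv2
s=read_state(); print(s)
for n in ("scene","top","wrist"):
    c=get_calibration(n); print(n,c['camera_matrix'],c['world_to_cam'])
    im=get_image(n); cv2.imwrite(f"pics/{n}0.png",im[:,:,::-1])
E
```

```text
pics
{'t': 0.0, 'joint_positions': array([ 5.95244849e+01,  1.26741028e+01,  8.75255783e+01,  6.59337295e-04,
        7.99114239e+01, -7.22470083e+00]), 'qvel': array([ 8.45286413e-02,  7.10149528e-03, -8.60830814e-05, -1.18901689e-02,
        5.95511145e-02,  1.67437795e-02]), 'effort': array([ 1.40728520e-03, -4.94571841e+01, -3.87398565e+01,  7.01271161e-02,
        5.61049324e-02, -1.52241746e-04]), 'ee_pos': array([246.42573885, 573.74168305, 246.45126103]), 'ee_rot': array([[-9.18784674e-01,  3.94757821e-01, -9.93241942e-04],
       [ 3.94758988e-01,  9.18783199e-01, -1.66550016e-03],
       [ 2.55104796e-04, -1.92232720e-03, -9.99998120e-01]]), 'ft_force': array([ 0.14783315, -0.20589369,  0.30645907]), 'torque': array([ 0.04816499, -0.08140982,  0.02894399]), 'gripper_width': 87.2564479211535}
scene [[489.69803259   0.         321.58753755]
 [  0.         489.69803259 242.47108765]
 [  0.           0.           1.        ]] [[-3.75683149e-01  9.26729501e-01 -5.88256437e-03  1.43567024e+02]
 [ 7.51384849e-01  3.00873039e-01 -5.87278659e-01 -3.54139732e+02]
 [-5.42478553e-01 -2
[... 216 characters left out ...]
    0.           1.        ]] [[ 2.57454204e-02 -9.99478602e-01  1.94858192e-02  2.73478846e+01]
 [-9.89613569e-01 -2.82393106e-02 -1.40952209e-01  5.48335783e+02]
 [ 1.41428983e-01 -1.56545572e-02 -9.89824620e-01  1.61871063e+03]
 [ 0.00000000e+00  0.00000000e+00  0.00000000e+00  1.00000000e+00]]
wrist [[351.66196984   0.         318.41638792]
 [  0.         351.66196984 240.9777909 ]
 [  0.           0.           1.        ]] [[ 3.94664792e-01  9.18824344e-01 -1.23564419e-03 -6.24151757e+02]
 [ 8.74786047e-01 -3.75336889e-01  3.06384713e-01 -3.68680188e+01]
 [ 2.81049951e-01 -1.22000184e-01 -9.51906971e-01  3.93010619e+02]
 [ 0.00000000e+00  0.00000000e+00  0.00000000e+00  1.00000000e+00]]
```

View pics/scene0.png

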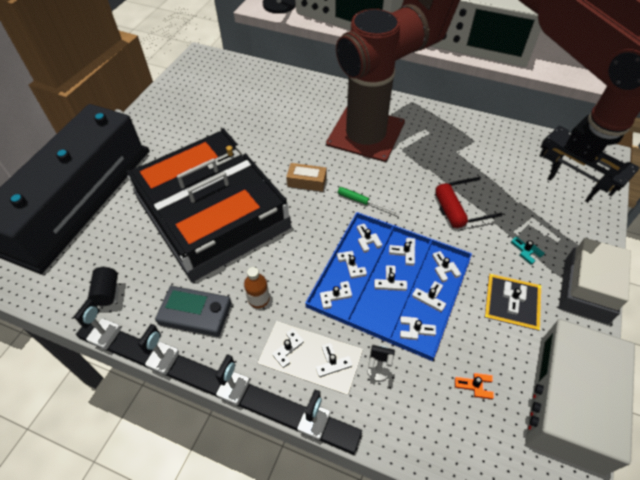

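View pics/top0.png

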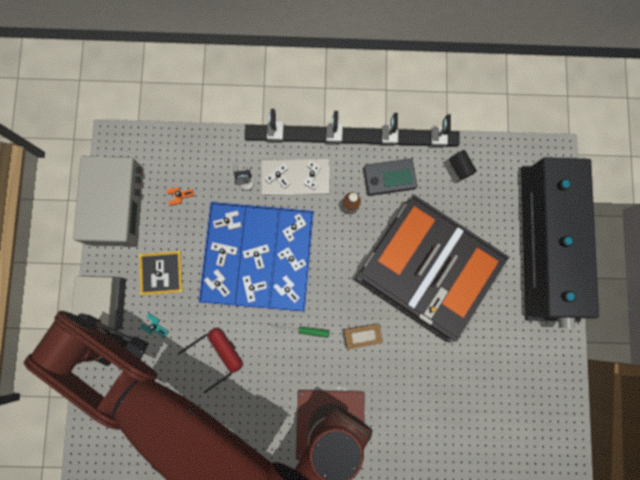

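View pics/wrist0.png

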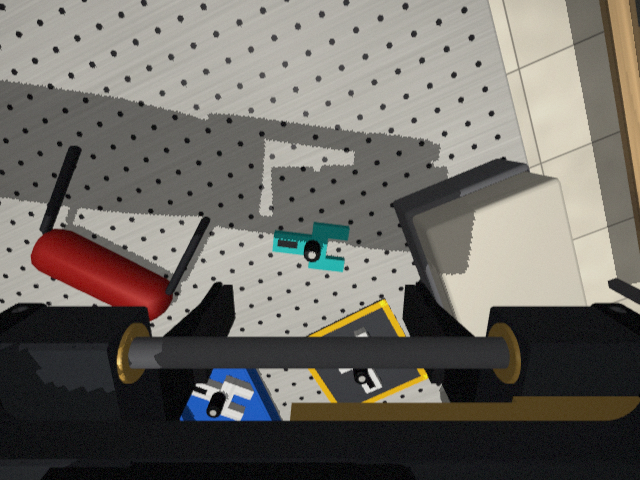

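```bash
python3 - <<'E'
import cv2
a=cv2.imread('pics/top0.png')
cv2.imwrite('pics/c1.png',cv2.resize(a[150:320,130:330],None,fx=4,fy=3.5,interpolation=cv2.INTER_CUBIC)) if 0 else cv2.imwrite('pics/c1.png',cv2.resize(a[150:320,130:330],None,fx=3.5,fy=3.5,interpolation=cv2.INTER_CUBIC))
cv2.imwrite('pics/c2.png',cv2.resize(a[180:350,340:520],None,fx=3.5,fy=3.5,interpolation=cv2.INTER_CUBIC))
b=cv2.imread('pics/scene0.png')
cv2.imwrite('pics/c3.png',cv2.resize(b[200:370,290:560],None,fx=2.9,fy=2.9,interpolation=cv2.INTER_CUBIC))
cv2.imwrite('pics/c4.png',cv2.resize(b[120:280,120:300],None,fx=3.5,fy=3.5,interpolation=cv2.INTER_CUBIC))
E
```

```text
(no output)
```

View pics/c1.png

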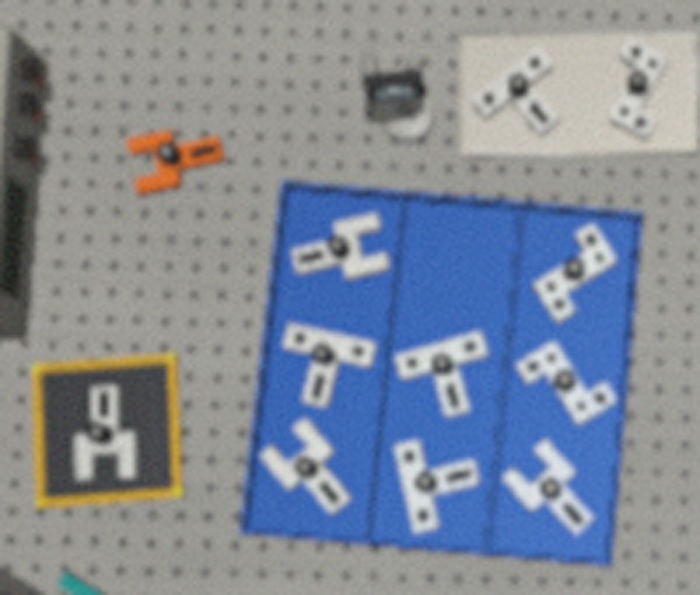

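View pics/c2.png

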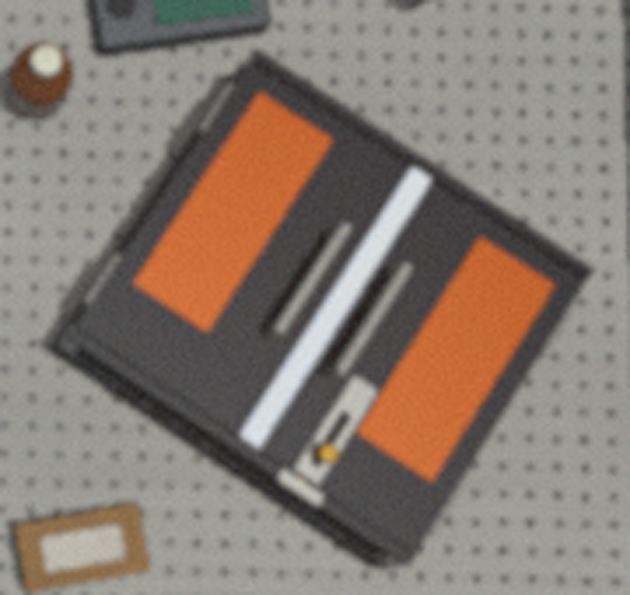

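View pics/c3.png

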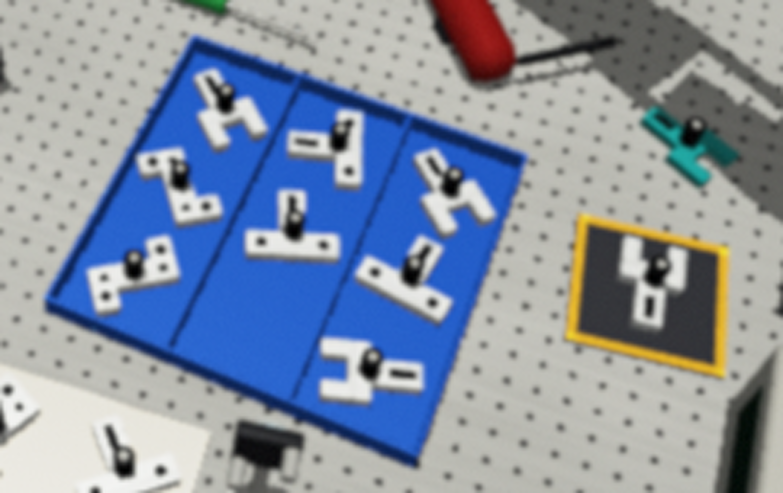

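View pics/c4.png

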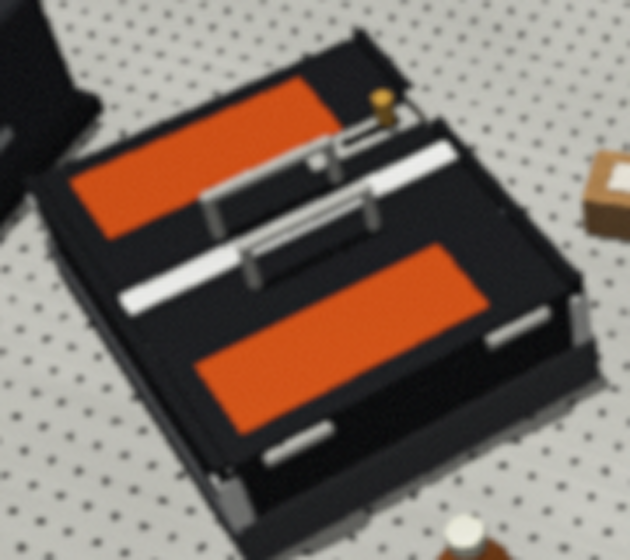

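```bash
cat > h.py <<'E'
import numpy as np, cv2
from workcell import *
def P(n):
    c=get_calibration(n); return np.array(c['camera_matrix']),np.array(c['world_to_cam'])
def ray(n,uv,cal=None):
    K,T=cal or P(n); R=T[:3,:3];o=-R.T@T[:3,3]
    d=R.T@(np.linalg.inv(K)@np.array([uv[0],uv[1],1.])); return o,d/np.linalg.norm(d)
def onz(n,uv,z,cal=None):
    o,d=ray(n,uv,cal); return o+d*(z-o[2])/d[2]
def proj(n,p,cal=None):
    K,T=cal or P(n); q=K@(T[:3,:3]@np.array(p,float)+T[:3,3]); return q[:2]/q[2]
def tri(obs):
    A=np.zeros((3,3));b=np.zeros(3);r=[ray(*o) for o in obs]
    for o,d in r:
        M=np.eye(3)-np.outer(d,d);A+=M;b+=M@o
    p=np.linalg.solve(A,b); return p,[np.linalg.norm((np.eye(3)-np.outer(d,d))@(p-o)) for o,d in r]
def shot(n,name):
    cal=P(n); im=get_image(n)[:,:,::-1].copy(); cv2.imwrite(f'pics/{name}.png',im); return im,cal
E
python3 - <<'E'
from h import *
for n,roi in (('top',(340,180,520,350)),('scene',(120,120,300,280))):
    im=cv2.imread(f'pics/{n}0.png'); hsv=cv2.cvtColor(im,cv2.COLOR_BGR2HSV)
    m=cv2.inRange(hsv,(4,180,120),(14,255,255)); mm=np.zeros_like(m); x0,y0,x1,y1=roi; mm[y0:y1,x0:x1]=m[y0:y1,x0:x1]
    nc,l,st,ce=cv2.connectedComponentsWithStats(mm)
    for i in range(1,nc):
        if st[i,4]>300:
            c=max(cv2.findContours((l==i).astype(np.uint8),0,2)[0],key=cv2.contourArea)
            w=np.array([onz(n,p[0],117)[:2] for p in c],np.float32)
            print(n,ce[i],cv2.minAreaRect(w))
    k=cv2.inRange(hsv,(15,140,90),(28,255,255)); 
    kk=np.zeros_like(k);kk[y0:y1,x0:x1]=k[y0:y1,x0:x1]
    nc,l,st,ce=cv2.connectedComponentsWithStats(kk)
    for i in range(1,nc):
        if st[i,4]>8: print(n,'knob?',ce[i],st[i],onz(n,ce[i],147))
E
```

```text
top [407.2034384  238.33309456] ((556.283447265625, -210.36610412597656), (72.43218994140625, 195.89251708984375), 56.98408126831055)
top [470.62508615 280.53273604] ((436.3169250488281, -400.68353271484375), (71.5972900390625, 195.0719757080078), 57.57415008544922)
top knob? [432.86666667 308.93333333] [431 307   5   4  15] [ 352.10219029 -283.40469136  147.        ]
scene [176.85090909 164.35054545] ((434.86395263671875, -402.92486572265625), (77.08770751953125, 202.1580047607422), 57.52768325805664)
scene [216.61935484 216.10537634] ((556.3455200195312, -212.94058227539062), (75.68077087402344, 202.0882568359375), 57.39392852783203)
scene knob? [228.75 148.65] [226 145   6   9  40] [ 357.37076295 -283.9193405   147.        ]
scene knob? [290.90909091 177.09090909] [288 176   6   3  11] [391.62100656 -81.70575027 147.        ]
```

```bash
python3 - <<'E'
from h import *
for p in ((447.1,270.9),(429.3,259.6)): print(onz('top',p,160))
# scene handle ends crop c4: passive bar (203,195)-(333,140); active (240,243)-(372,190)
for a,b in (((203,195),(333,140)),((240,245),(372,190))):
    m=((a[0]+b[0])/2/3.5+120,(a[1]+b[1])/2/3.5+120); print(onz('scene',m,160))
O=np.array([480,-293]);th=np.radians(-32.4);c,s=np.cos(th),np.sin(th)
for x,y,z in ((-150,170,121),(-150,-170,121),(150,170,121),(150,-170,121),(-112,-60,147),(0,30,162),(0,-30,162)):
    w=(O[0]+c*x-s*y,O[1]+s*x+c*y,z)
    a=proj('top',w);b=proj('scene',w); print((x,y,z),np.round((a-(340,180))*3.5),np.round((b-(120,120))*3.5))
E
```

```text
[ 461.72717922 -322.05875934  160.        ]
[ 493.0639678  -270.66138861  160.        ]
[ 464.0371898  -319.19551977  160.        ]
[ 497.95366    -267.18132176  160.        ]
(-150, 170, 121) [ 64. 335.] [586. 277.]
(-150, -170, 121) [406. 563.] [364.  27.]
(150, 170, 121) [255.  46.] [218. 473.]
(150, -170, 121) [591. 265.] [ 23. 180.]
(-112, -60, 147) [325. 450.] [383.  97.]
(0, 30, 162) [309. 275.] [306. 214.]
(0, -30, 162) [371. 315.] [269. 166.]
```

```bash
cat >> h.py <<'E'
O=np.array([479.,-294.5]);YAW=-32.4
def enc(x,y,z,O=None,yaw=None):
    O=globals()['O'] if O is None else O
    t=np.radians(YAW if yaw is None else yaw);c,s=np.cos(t),np.sin(t); return np.array([O[0]+c*x-s*y,O[1]+s*x+c*y,z])
def ya(s): R=s['ee_rot']; return np.degrees(np.arctan2(R[1,1],R[0,1]))
def rows(*w):
    """w: (x,y,z,yaw) world TCP targets -> tool-frame rows cm/rad"""
    s=read_state();R=s['ee_rot'];p=s['ee_pos']
    for q in w:
        d=R.T@(np.array(q[:3])-p)/10; dy=-(np.radians((q[3]-ya(s)+180)%360-180))
        print(f'{{"x":{d[0]:.2f},"y":{d[1]:.2f},"z":{d[2]:.2f},"turn":{dy:.3f}}}  dist {np.linalg.norm(d)*10:.0f}mm')
E
python3 - <<'E'
from h import *
s=read_state();K,T=P('wrist');R=T[:3,:3];o=-R.T@T[:3,3]
print('cam in tool',s['ee_rot'].T@(o-s['ee_pos']),'axis',s['ee_rot'].T@R[2],'right',s['ee_rot'].T@R[0])
print(enc(0,30,157))
e=enc(-20,-10,380); rows((*e,57.6)); 
E
```

```text
cam in tool [ 8.53281288e+01 -1.15134820e-01 -1.38082072e+02] axis [-3.06612870e-01  5.05516373e-04  9.51834173e-01] right [ 9.20734542e-05  9.99999870e-01 -5.01437556e-04]
[ 495.07480385 -269.17016223  157.        ]
{"x":-53.51,"y":-71.30,"z":-13.24,"turn":0.160}  dist 901mm
```

```bash
python3 - <<'E'
from h import *
e=enc(70,0,400); rows((400,200,400,57.6),(*e,57.6)); 
E
```

```text
{"x":-28.86,"y":-28.31,"z":-15.30,"turn":0.160}  dist 432mm
{"x":-62.55,"y":-71.74,"z":-15.24,"turn":0.160}  dist 964mm
```

Emit:
play_rows(targets=[{"x": -28.9, "y": -28.3, "z": -15.3, "turn": 0.16}, {"x": -28.9, "y": -28.3, "z": -15.3, "turn": 0.16}, {"x": -28.9, "y": -28.3, "z": -15.3, "turn": 0.16}, {"x": -28.9, "y": -28.3, "z": -15.3, "turn": 0.16}, {"x": -28.9, "y": -28.3, "z": -15.3, "turn": 0.16}, {"x": -28.9, "y": -28.3, "z": -15.3, "turn": 0.16}, {"x": -28.9, "y": -28.3, "z": -15.3, "turn": 0.16}, {"x": -62.5, "y": -71.7, "z": -15.3, "turn": 0.16}, {"x": -62.5, "y": -71.7, "z": -15.3, "turn": 0.16}, {"x": -62.5, "y": -71.7, "z": -15.3, "turn": 0.16}])

```text
t: 1.4
ee_pos: [447.5, 16.7, 400.6]
ee_rot: [[-0.844, 0.536, 0.001], [0.536, 0.844, 0.0], [-0.0, 0.0, -1.0]]
ft_force: [1.1, 0.6, -0.9]
gripper_width: 86.9
```

```bash
python3 - <<'E'
from h import *
s=read_state();print(s['joint_positions'])
e=enc(70,0,400); rows((*e,57.6)); 
E
```

```text
[-7.98355312e+00 -1.54186777e+01  9.88778363e+01  1.19798679e-02
  9.65078993e+01 -6.55708139e+01]
{"x":-26.34,"y":-24.58,"z":0.06,"turn":-0.000}  dist 360mm
```

Emit:
play_rows(targets=[{"x": -26.3, "y": -24.6}, {"x": -26.3, "y": -24.6}, {"x": -26.3, "y": -24.6}, {"x": -26.3, "y": -24.6}, {"x": -26.3, "y": -24.6}, {"x": -26.3, "y": -24.6}, {"x": -26.3, "y": -24.6}, {"x": -26.3, "y": -24.6}], fingers=-0.1, squeeze=30)

```text
validation failed for argument at $.ta...
```

```bash
python3 - <<'E'
from h import *
s=read_state();print(s['ee_pos'],s['qvel'],s['gripper_width'])
im,cal=shot('wrist','w1')
np.savez('w1.npz',K=cal[0],T=cal[1])
E
```

```text
[447.50737571  16.67381554 400.55443632] [-62.23790385  11.07224395  -8.73074352   0.09402882  -2.48797779
 -61.82566133] 86.94423572365332
```

View pics/w1.png

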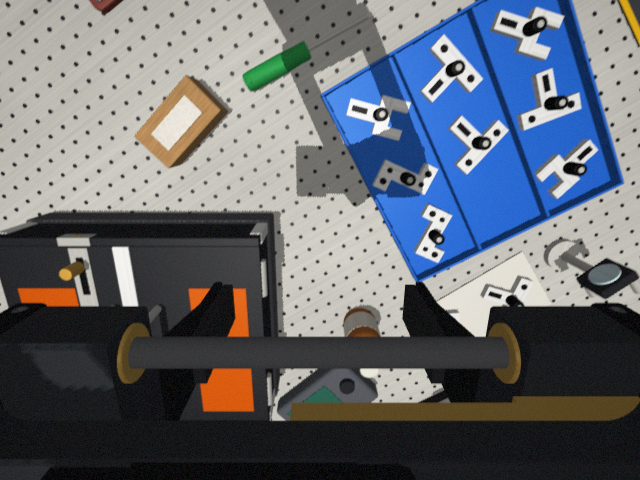

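```bash
python3 - <<'E'
from h import *
e=enc(70,0,400); rows((*e,57.6)); 
E
```

```text
{"x":-26.02,"y":-23.87,"z":0.17,"turn":-0.007}  dist 353mm
```

Emit:
play_rows(targets=[{"x": -26, "y": -23.9, "z": 0, "turn": 0}, {"x": -26, "y": -23.9, "z": 0, "turn": 0}, {"x": -26, "y": -23.9, "z": 0, "turn": 0}, {"x": -26, "y": -23.9, "z": 0, "turn": 0}, {"x": -26, "y": -23.9, "z": 0, "turn": 0}, {"x": -26, "y": -23.9, "z": 0, "turn": 0}, {"x": -26, "y": -23.9, "z": 0, "turn": 0}, {"x": -26, "y": -23.9, "z": 0, "turn": 0}], fingers=-0.1, squeeze=30)

```text
t: 2.45
ee_pos: [538.8, -321.7, 400.1]
ee_rot: [[-0.844, 0.536, -0.001], [0.536, 0.844, 0.001], [0.001, 0.001, -1.0]]
ft_force: [-1.2, 0.8, -0.5]
gripper_width: 39.1
```

```bash
python3 - <<'E'
from h import *
s=read_state();print(s['ee_pos'],s['qvel'],s['gripper_width'],ya(s))
im,cal=shot('wrist','w2')
np.savez('w2.npz',K=cal[0],T=cal[1])
E
```

```text
[ 538.76948339 -321.74588208  400.07931908] [ 0.87481793 -1.44677906  0.39855561 -0.1047763   0.06583476 -0.18883281] 39.086033308160175 57.58709000694283
```

View pics/w2.png

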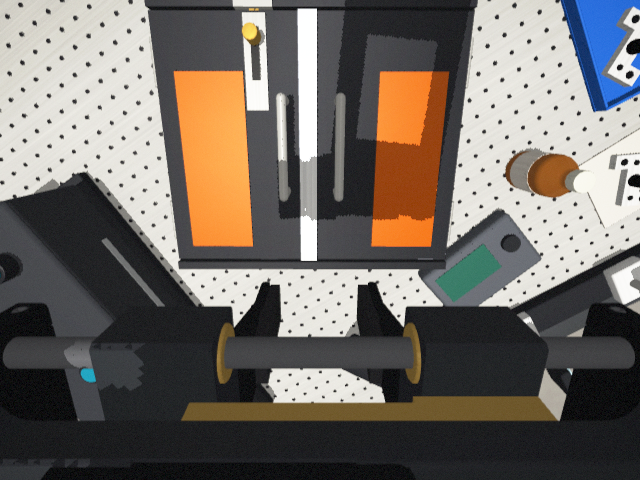

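```bash
python3 - <<'E'
from h import *
d=np.load('w2.npz');cal=(d['K'],d['T'])
im=cv2.imread('pics/w2.png')
cv2.imwrite('pics/w2c.png',cv2.resize(im[0:215,230:360],None,fx=2.7,fy=2.7,interpolation=cv2.INTER_CUBIC))
for p in ((282,97),(283,198),(340,97),(340,198)): print(onz('',p,158,cal))
print(onz('',(250,31),147,cal), enc(-112,-60,147))
print(proj('',enc(-112,-60,147),cal),[proj('',enc(x,y,157),cal) for x,y in ((-50,-30),(50,-30),(-50,30),(50,30))])
E
```

```text
[ 422.19831031 -290.82880291  158.        ]
[ 507.53307423 -347.5415896   158.        ]
[ 453.39426625 -241.67599372  158.        ]
[ 540.92483377 -294.96639906  158.        ]
[ 354.40309476 -283.93761582  147.        ] [ 352.28566465 -285.14707449  147.        ]
[247.72928983  29.67941206] [array([279.4470443 ,  97.00531582]), array([282.55428572, 195.55296163]), array([339.06734067,  97.00286094]), array([337.43945735, 195.53384953])]
```

View pics/w2c.png

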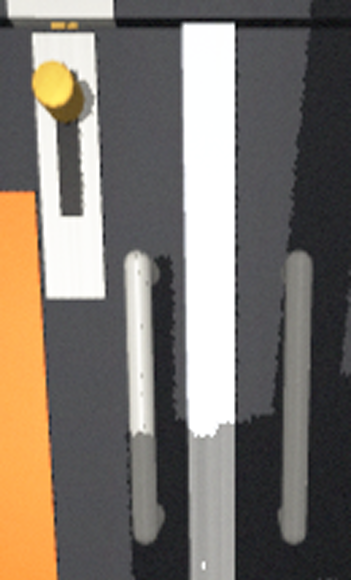

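```bash
sed -i 's/^O=np.*/O=np.array([480.5,-294.]);YAW=-32.4/' h.py; python3 - <<'E'
from h import *
rows((*enc(0,30,260),57.6),(*enc(0,30,170),57.6))
E
```

```text
{"x":6.38,"y":2.18,"z":14.06,"turn":0.001}  dist 156mm
{"x":6.38,"y":2.17,"z":23.06,"turn":0.001}  dist 240mm
```

Emit:
play_rows(targets=[{"x": 6.4, "y": 2.2, "z": 14, "turn": 0}, {"x": 6.4, "y": 2.2, "z": 14, "turn": 0}, {"x": 6.4, "y": 2.2, "z": 14, "turn": 0}, {"x": 6.4, "y": 2.2, "z": 14, "turn": 0}, {"x": 6.4, "y": 2.2, "z": 18, "turn": 0}, {"x": 6.4, "y": 2.2, "z": 23, "turn": 0}, {"x": 6.4, "y": 2.2, "z": 23, "turn": 0}, {"x": 6.4, "y": 2.2, "z": 23, "turn": 0}], fingers=-0.1, squeeze=30)

```text
t: 3.5
ee_pos: [498.3, -270.6, 173.8]
ee_rot: [[-0.844, 0.536, 0.003], [0.536, 0.844, -0.002], [-0.004, -0.0, -1.0]]
ft_force: [0.4, 0.2, 0.4]
gripper_width: 39.1
```

```bash
python3 - <<'E'
from h import *
shot('wrist','w3')
E
```

```text
(no output)
```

View pics/w3.png

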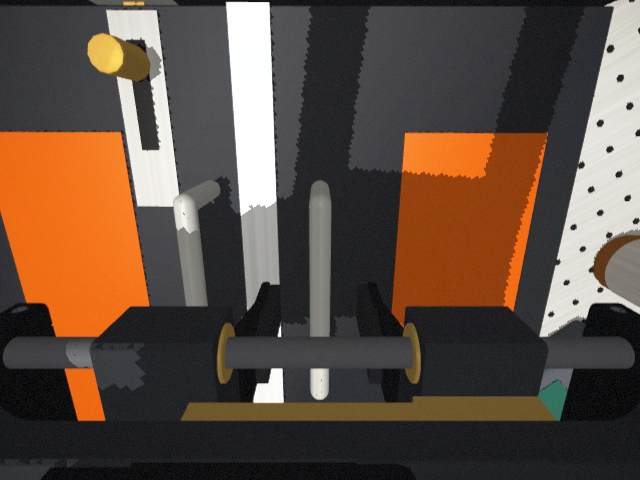

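Emit:
play_rows(targets=[{"x": 0, "y": 0, "z": 0.2, "turn": 0}, {"x": 0, "y": 0, "z": 0.2, "turn": 0}, {"x": 0, "y": 0, "z": 0.2, "turn": 0}, {"x": 0, "y": 0, "z": 0.2, "turn": 0}, {"x": 0, "y": 0, "z": 0.2, "turn": 0}], fingers=-1, squeeze=30)

```text
t: 4.18
ee_pos: [497.0, -269.2, 168.8]
ee_rot: [[-0.844, 0.536, 0.001], [0.536, 0.844, 0.001], [-0.0, 0.001, -1.0]]
ft_force: [1.2, 2.9, 1.2]
gripper_width: 9.1
```

```bash
cat >> h.py <<'E'
def arc(side,th0,ths):
    """shifts (tool y, z) cm for handle arc; side +1 active -1 passive. tool y = enclosure +y, tool z down"""
    f=lambda t:np.array([side*(170-149.34*np.cos(np.radians(20.38+t))),105+149.34*np.sin(np.radians(20.38+t))])
    a=f(th0)
    for t in ths:
        b=f(t)-a; print(f'th{t}: {{"x":0,"y":{b[0]/10:.2f},"z":{-b[1]/10:.2f},"turn":0}}')
E
python3 -c "
from h import *
s=read_state();print(s['gripper_width'],s['ee_pos'],s['ft_force'])
arc(1,0,[5,10,16,24,32,40,48,56,64,72]);arc(1,72,[77,82,86,90,92,94])"
```

```text
9.105722880350957 [ 496.95998339 -269.24705927  168.7654121 ] [1.22253653 2.87043282 1.24264201]
th5: {"x":0,"y":0.51,"z":-1.20,"turn":0}
th10: {"x":0,"y":1.12,"z":-2.35,"turn":0}
th16: {"x":0,"y":1.98,"z":-3.66,"turn":0}
th24: {"x":0,"y":3.33,"z":-5.24,"turn":0}
th32: {"x":0,"y":4.88,"z":-6.63,"turn":0}
th40: {"x":0,"y":6.62,"z":-7.78,"turn":0}
th48: {"x":0,"y":8.50,"z":-8.68,"turn":0}
th56: {"x":0,"y":10.48,"z":-9.31,"turn":0}
th64: {"x":0,"y":12.54,"z":-9.66,"turn":0}
th72: {"x":0,"y":14.62,"z":-9.72,"turn":0}
th77: {"x":0,"y":1.30,"z":0.11,"turn":0}
th82: {"x":0,"y":2.58,"z":0.33,"turn":0}
th86: {"x":0,"y":3.59,"z":0.59,"turn":0}
th90: {"x":0,"y":4.58,"z":0.92,"turn":0}
th92: {"x":0,"y":5.07,"z":1.11,"turn":0}
th94: {"x":0,"y":5.54,"z":1.32,"turn":0}
```

Emit:
play_rows(targets=[{"x": 0, "y": 0.5, "z": -1.2, "turn": 0}, {"x": 0, "y": 1.1, "z": -2.35, "turn": 0}, {"x": 0, "y": 2.0, "z": -3.65, "turn": 0}, {"x": 0, "y": 3.3, "z": -5.2, "turn": 0}, {"x": 0, "y": 4.9, "z": -6.6, "turn": 0}, {"x": 0, "y": 6.6, "z": -7.8, "turn": 0}, {"x": 0, "y": 8.5, "z": -8.7, "turn": 0}, {"x": 0, "y": 10.5, "z": -9.3, "turn": 0}, {"x": 0, "y": 12.5, "z": -9.65, "turn": 0}, {"x": 0, "y": 14.6, "z": -9.7, "turn": 0}], fingers=-1, squeeze=30)

```text
t: 5.42
ee_pos: [574.6, -148.2, 268.2]
ee_rot: [[-0.844, 0.537, 0.0], [0.537, 0.844, -0.005], [-0.003, -0.004, -1.0]]
ft_force: [-2.8, -5.2, 1.7]
gripper_width: 8.9
```

Emit:
play_rows(targets=[{"x": 0, "y": 1.3, "z": 0.1, "turn": 0}, {"x": 0, "y": 2.6, "z": 0.3, "turn": 0}, {"x": 0, "y": 3.6, "z": 0.6, "turn": 0}, {"x": 0, "y": 4.6, "z": 0.9, "turn": 0}, {"x": 0, "y": 5.3, "z": 1.2, "turn": 0}, {"x": 0, "y": 5.3, "z": 1.2, "turn": 0}, {"x": 0, "y": 5.3, "z": 1.2, "turn": 0}], fingers=-1, squeeze=30)

```text
t: 6.3
ee_pos: [604.2, -101.6, 254.2]
ee_rot: [[-0.844, 0.536, 0.003], [0.536, 0.844, 0.0], [-0.002, 0.002, -1.0]]
ft_force: [6.4, -0.8, 3.9]
gripper_width: 9.0
```

```bash
python3 - <<'E'
from h import *
shot('scene','s1')
s=read_state();print(enc(0,0,0),s['ee_pos'],s['ft_force'])
t=np.radians(YAW);d=s['ee_pos'][:2]-O;print(np.cos(t)*d[0]+np.sin(t)*d[1],-np.sin(t)*d[0]+np.cos(t)*d[1])
E
```

```text
[ 480.5 -294.     0. ] [ 604.25965186 -101.56529228  254.25391373] [ 5.44728926 -0.95106701  3.99380303]
1.3820574367753409 228.79173516426488
```

View pics/s1.png

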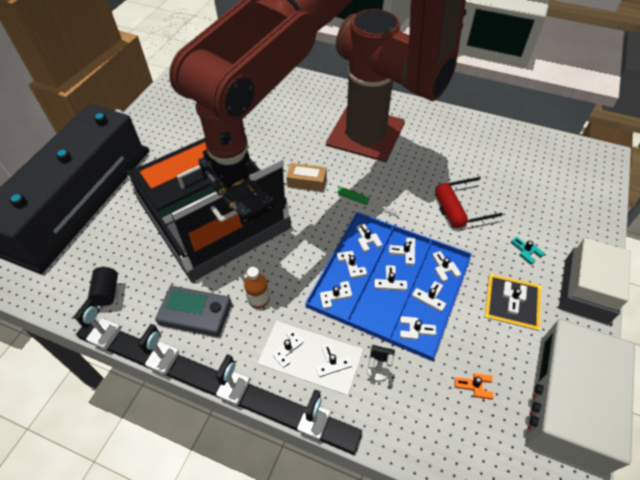

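Emit:
play_rows(targets=[{"x": 0, "y": 0, "z": 0, "turn": 0}, {"x": 0, "y": 0, "z": 0, "turn": 0}, {"x": 0, "y": 0, "z": -2, "turn": 0}, {"x": 0, "y": 0, "z": -5, "turn": 0}, {"x": 0, "y": 0, "z": -10, "turn": 0}, {"x": 0, "y": 0, "z": -10, "turn": 0}], fingers=-0.3, squeeze=30)

```text
t: 7.1
ee_pos: [605.1, -102.2, 360.8]
ee_rot: [[-0.844, 0.536, 0.01], [0.536, 0.844, -0.003], [-0.01, 0.003, -1.0]]
ft_force: [-0.0, -0.6, 0.7]
gripper_width: 30.3
```

```bash
python3 - <<'E'
from h import *
rows((*enc(-112,-60,354),57.6),(*enc(-112,-60,250),57.6),(*enc(-112,-60,180),57.6),(*enc(-112,-60,148),57.6))
E
```

```text
{"x":11.44,"y":-28.88,"z":0.49,"turn":-0.000}  dist 311mm
{"x":11.54,"y":-28.91,"z":10.89,"turn":-0.000}  dist 330mm
{"x":11.61,"y":-28.93,"z":17.89,"turn":-0.000}  dist 359mm
{"x":11.64,"y":-28.94,"z":21.09,"turn":-0.000}  dist 376mm
```

Emit:
play_rows(targets=[{"x": 11.4, "y": -28.9, "z": 0.4, "turn": 0}, {"x": 11.4, "y": -28.9, "z": 0.4, "turn": 0}, {"x": 11.4, "y": -28.9, "z": 0.4, "turn": 0}, {"x": 11.4, "y": -28.9, "z": 0.4, "turn": 0}, {"x": 11.4, "y": -28.9, "z": 0.4, "turn": 0}, {"x": 11.4, "y": -28.9, "z": 10, "turn": 0}, {"x": 11.4, "y": -28.9, "z": 16.5, "turn": 0}, {"x": 11.4, "y": -28.9, "z": 16.5, "turn": 0}, {"x": 11.4, "y": -28.9, "z": 16.5, "turn": 0}], fingers=-0.3, squeeze=30)

```text
t: 8.22
ee_pos: [350.4, -282.6, 185.9]
ee_rot: [[-0.844, 0.536, -0.005], [0.536, 0.844, 0.005], [0.007, 0.002, -1.0]]
ft_force: [-0.4, -0.5, 0.8]
gripper_width: 30.2
```

```bash
python3 - <<'E'
from h import *
shot('wrist','w4')
rows((*enc(-112,-60,180),57.6),(*enc(-112,-60,148),57.6))
E
```

```text
{"x":-0.22,"y":0.06,"z":0.84,"turn":-0.000}  dist 9mm
{"x":-0.23,"y":0.06,"z":4.04,"turn":-0.000}  dist 40mm
```

View pics/w4.png

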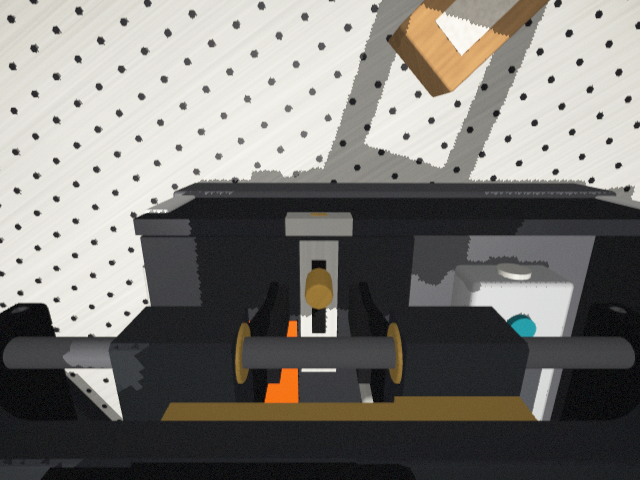

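Emit:
play_rows(targets=[{"x": -0.2, "y": 0, "z": 3, "turn": 0}, {"x": -0.2, "y": 0, "z": 3.8, "turn": 0}, {"x": -0.2, "y": 0, "z": 3.8, "turn": 0}], fingers=-0.3, squeeze=20)

```text
t: 8.65
ee_pos: [354.2, -286.0, 151.8]
ee_rot: [[-0.844, 0.536, 0.001], [0.536, 0.844, -0.001], [-0.001, -0.0, -1.0]]
ft_force: [0.0, -0.9, 0.4]
gripper_width: 30.4
```

Emit:
play_rows(targets=[{"x": 0, "y": 0, "z": 0, "turn": 0}, {"x": 0, "y": 0, "z": 0, "turn": 0}, {"x": 0, "y": 0, "z": 0, "turn": 0}, {"x": 0, "y": 0, "z": 0, "turn": 0}], fingers=-1, squeeze=20)

```text
t: 9.15
ee_pos: [354.6, -285.4, 151.4]
ee_rot: [[-0.844, 0.536, 0.002], [0.536, 0.844, 0.0], [-0.001, 0.001, -1.0]]
ft_force: [3.0, 5.3, 6.0]
gripper_width: 15.5
```

Emit:
play_rows(targets=[{"x": -0.6, "y": 0, "z": 0, "turn": 0}, {"x": -1.2, "y": 0, "z": 0, "turn": 0}, {"x": -1.8, "y": 0, "z": 0, "turn": 0}, {"x": -2.4, "y": 0, "z": 0, "turn": 0}, {"x": -2.8, "y": 0, "z": 0, "turn": 0}, {"x": -2.8, "y": 0, "z": 0, "turn": 0}], fingers=-1, squeeze=20)

```text
t: 9.9
ee_pos: [378.4, -300.6, 151.5]
ee_rot: [[-0.844, 0.536, 0.002], [0.536, 0.844, -0.0], [-0.002, 0.001, -1.0]]
ft_force: [2.5, 4.6, 5.5]
gripper_width: 15.3
```

Emit:
play_rows(targets=[{"x": 0, "y": 0, "z": 0, "turn": 0}, {"x": 0, "y": 0, "z": 0, "turn": 0}, {"x": 0, "y": 0, "z": -3, "turn": 0}, {"x": 0, "y": 0, "z": -7, "turn": 0}, {"x": 0, "y": 0, "z": -7, "turn": 0}], fingers=-0.3, squeeze=30)

```text
t: 10.52
ee_pos: [378.5, -302.4, 223.9]
ee_rot: [[-0.844, 0.536, 0.004], [0.536, 0.844, -0.005], [-0.006, -0.002, -1.0]]
ft_force: [0.6, -1.1, -0.5]
gripper_width: 30.1
```

```bash
python3 - <<'E'
from h import *
print(read_state()['gripper_width'])
rows((*enc(0,-30,220),57.6),(*enc(0,-30,170),57.6))
E
```

```text
30.135475118576423
{"x":-8.15,"y":3.18,"z":0.43,"turn":-0.001}  dist 88mm
{"x":-8.12,"y":3.19,"z":5.43,"turn":-0.001}  dist 103mm
```

Emit:
play_rows(targets=[{"x": -8.1, "y": 3.2, "z": 0, "turn": 0}, {"x": -8.1, "y": 3.2, "z": 0, "turn": 0}, {"x": -8.1, "y": 3.2, "z": 0, "turn": 0}, {"x": -8.1, "y": 3.2, "z": 0, "turn": 0}], fingers=-0.3, squeeze=30)

```text
t: 11.02
ee_pos: [461.8, -316.6, 219.4]
ee_rot: [[-0.844, 0.536, -0.002], [0.536, 0.844, 0.001], [0.002, -0.0, -1.0]]
ft_force: [-0.3, 0.1, 1.0]
gripper_width: 30.5
```

```bash
python3 - <<'E'
from h import *
shot('wrist','w5')
rows((*enc(0,-30,170),57.6))
E
```

```text
{"x":-0.37,"y":-0.08,"z":4.97,"turn":-0.001}  dist 50mm
```

View pics/w5.png

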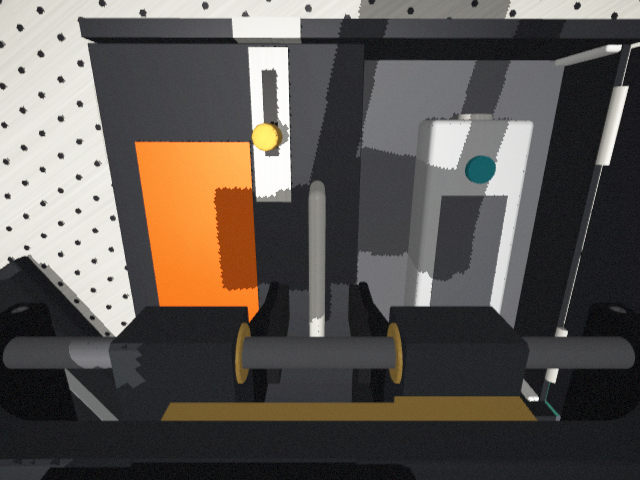

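Emit:
play_rows(targets=[{"x": -0.3, "y": 0, "z": 4.8, "turn": 0}, {"x": -0.3, "y": 0, "z": 4.8, "turn": 0}, {"x": -0.3, "y": 0, "z": 4.8, "turn": 0}], fingers=-0.3, squeeze=30)

```text
t: 11.45
ee_pos: [465.2, -318.9, 173.6]
ee_rot: [[-0.844, 0.536, 0.0], [0.536, 0.844, -0.0], [-0.0, -0.0, -1.0]]
ft_force: [0.6, -0.7, 0.1]
gripper_width: 30.5
```

Emit:
play_rows(targets=[{"x": 0, "y": 0, "z": 0, "turn": 0}, {"x": 0, "y": 0, "z": 0, "turn": 0}, {"x": 0, "y": 0, "z": 0, "turn": 0}, {"x": 0, "y": 0, "z": 0, "turn": 0}], fingers=-1, squeeze=30)

```text
t: 11.95
ee_pos: [465.3, -320.0, 173.6]
ee_rot: [[-0.844, 0.536, -0.0], [0.536, 0.844, -0.003], [-0.002, -0.002, -1.0]]
ft_force: [-3.5, -3.7, 2.7]
gripper_width: 9.0
```

Emit:
play_rows(targets=[{"x": 0, "y": -0.5, "z": -1.2, "turn": 0}, {"x": 0, "y": -1.1, "z": -2.35, "turn": 0}, {"x": 0, "y": -2.0, "z": -3.65, "turn": 0}, {"x": 0, "y": -3.3, "z": -5.2, "turn": 0}, {"x": 0, "y": -4.9, "z": -6.6, "turn": 0}, {"x": 0, "y": -6.6, "z": -7.8, "turn": 0}, {"x": 0, "y": -8.5, "z": -8.7, "turn": 0}, {"x": 0, "y": -10.5, "z": -9.3, "turn": 0}, {"x": 0, "y": -12.5, "z": -9.65, "turn": 0}, {"x": 0, "y": -14.6, "z": -9.7, "turn": 0}], fingers=-1, squeeze=30)

```text
t: 13.2
ee_pos: [388.4, -440.7, 272.4]
ee_rot: [[-0.845, 0.535, 0.003], [0.535, 0.845, 0.002], [-0.002, 0.003, -1.0]]
ft_force: [1.5, 7.7, 8.1]
gripper_width: 8.9
```

Emit:
play_rows(targets=[{"x": 0, "y": -1.3, "z": 0.1, "turn": 0}, {"x": 0, "y": -2.6, "z": 0.3, "turn": 0}, {"x": 0, "y": -3.6, "z": 0.6, "turn": 0}, {"x": 0, "y": -4.6, "z": 0.9, "turn": 0}, {"x": 0, "y": -5.5, "z": 1.3, "turn": 0}, {"x": 0, "y": -6, "z": 1.55, "turn": 0}, {"x": 0, "y": -6, "z": 1.55, "turn": 0}, {"x": 0, "y": -6, "z": 1.55, "turn": 0}], fingers=-1, squeeze=30)

```text
t: 14.2
ee_pos: [355.0, -493.0, 255.4]
ee_rot: [[-0.844, 0.536, 0.0], [0.536, 0.844, -0.001], [-0.001, -0.001, -1.0]]
ft_force: [-1.6, -0.3, 5.7]
gripper_width: 9.0
```

Emit:
play_rows(targets=[{"x": 0, "y": 0, "z": 0, "turn": 0}, {"x": 0, "y": 0, "z": 0, "turn": 0}, {"x": 0, "y": 0, "z": -2, "turn": 0}, {"x": 0, "y": 0, "z": -5, "turn": 0}, {"x": 0, "y": 0, "z": -10, "turn": 0}, {"x": 0, "y": 0, "z": -14, "turn": 0}, {"x": 0, "y": 0, "z": -14, "turn": 0}], fingers=-0.3, squeeze=30)

```text
t: 15.08
ee_pos: [356.0, -493.7, 400.6]
ee_rot: [[-0.844, 0.536, 0.005], [0.536, 0.844, -0.008], [-0.009, -0.005, -1.0]]
ft_force: [-0.5, -0.9, -0.1]
gripper_width: 30.2
```

```bash
python3 - <<'E'
from h import *
shot('scene','s2')
shot('top','t2')
a=cv2.imread('pics/s2.png')[100:290,100:320];b=cv2.imread('pics/t2.png')[160:360,320:540]
f=lambda a:cv2.resize(a,(390,345),interpolation=cv2.INTER_CUBIC)
cv2.imwrite('pics/x2.png',np.hstack([f(a),f(b)]))
E
```

```text
(no output)
```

View pics/x2.png

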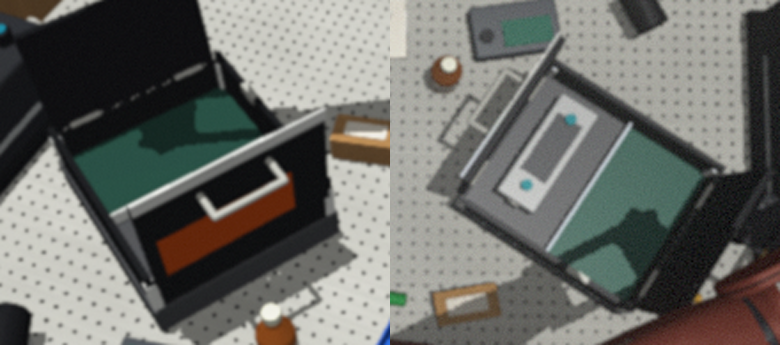

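```bash
python3 - <<'E'
from h import *
for p in ((339,247),(307,468),(550,490)):
    print(onz('top',(130+p[0]/3.5,150+p[1]/3.5),42))
# bins corners
for p in ((285,182),(642,212),(608,563),(243,532)): print('bin',onz('top',(130+p[0]/3.5,150+p[1]/3.5),25))
print(ya(read_state()))
E
```

```text
[611.9655349  337.24228241  42.        ]
[414.33868216 355.23893919  42.        ]
[400.80780325 141.74639853  42.        ]
bin [673.39910053 391.7777819   25.        ]
bin [655.34991414  67.91264837  25.        ]
bin [338.84336625  89.16364515  25.        ]
bin [357.56070897 411.41487563  25.        ]
57.59174620535581
```

```bash
python3 - <<'E'
from h import *
rows((475,214,400,-50))
E
```

```text
{"x":27.75,"y":66.07,"z":-0.57,"turn":1.878}  dist 717mm
```

Emit:
play_rows(targets=[{"x": 27.8, "y": 66.1, "z": 0, "turn": 1.88}, {"x": 27.8, "y": 66.1, "z": 0, "turn": 1.88}, {"x": 27.8, "y": 66.1, "z": 0, "turn": 1.88}, {"x": 27.8, "y": 66.1, "z": 0, "turn": 1.88}, {"x": 27.8, "y": 66.1, "z": 0, "turn": 1.88}, {"x": 27.8, "y": 66.1, "z": 0, "turn": 1.88}, {"x": 27.8, "y": 66.1, "z": 0, "turn": 1.88}, {"x": 27.8, "y": 66.1, "z": 0, "turn": 1.88}, {"x": 27.8, "y": 66.1, "z": 0, "turn": 1.88}, {"x": 27.8, "y": 66.1, "z": 0, "turn": 1.88}], fingers=-0.1, squeeze=30)

```text
t: 16.42
ee_pos: [450.5, 63.2, 392.7]
ee_rot: [[0.634, 0.774, -0.002], [0.774, -0.634, 0.0], [-0.002, -0.002, -1.0]]
ft_force: [0.9, 0.9, 0.8]
gripper_width: 38.9
```

```bash
python3 - <<'E'
from h import *
rows((475,214,400,-50))
E
```

```text
{"x":13.21,"y":-7.66,"z":-0.73,"turn":0.186}  dist 153mm
```

Emit:
play_rows(targets=[{"x": 13.2, "y": -7.7, "z": -0.7, "turn": 0.186}, {"x": 13.2, "y": -7.7, "z": -0.7, "turn": 0.186}, {"x": 13.2, "y": -7.7, "z": -0.7, "turn": 0.186}, {"x": 13.2, "y": -7.7, "z": -0.7, "turn": 0.186}, {"x": 13.2, "y": -7.7, "z": -0.7, "turn": 0.186}], fingers=-0.1, squeeze=30)

```text
t: 17.05
ee_pos: [473.9, 212.0, 399.9]
ee_rot: [[0.762, 0.647, -0.002], [0.647, -0.762, -0.001], [-0.003, -0.001, -1.0]]
ft_force: [-0.2, -0.1, 0.3]
gripper_width: 39.6
```

```bash
python3 - <<'E'
from h import *
im,cal=shot('wrist','w6');np.savez('w6.npz',K=cal[0],T=cal[1])
print(read_state()['qvel'])
E
```

```text
[-0.89245221 -0.56319109 -0.19028602  0.05011121 -0.03898498  0.16371285]
```

View pics/w6.png

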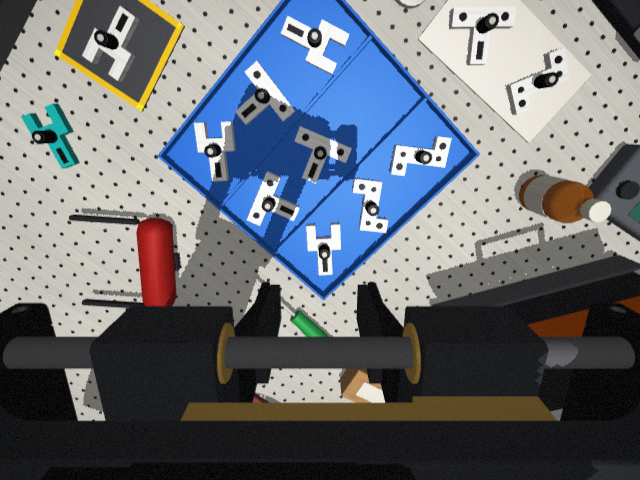

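```bash
cat >> h.py <<'E'
def forkmeas(im,cal,uv,r=45,zf=4):
    """white plate mask near uv -> plate pts on z=zf+12; screw dark blob centre; prints"""
    x,y=map(int,uv);hsv=cv2.cvtColor(im,cv2.COLOR_BGR2HSV)
    m=cv2.inRange(hsv,(0,0,95),(180,60,255)); k=np.zeros_like(m);cv2.circle(k,(x,y),r,255,-1);m&=k
    n,l,st,ce=cv2.connectedComponentsWithStats(m)
    i=1+np.argmax(st[1:,4]); c=max(cv2.findContours((l==i).astype(np.uint8),0,2)[0],key=cv2.contourArea)
    w=np.array([onz('',p[0],zf+12,cal)[:2] for p in c],np.float32)
    rc=cv2.minAreaRect(w); print('area',st[i,4],'rect',np.round(rc[0],1),np.round(rc[1],1),round(rc[2],1))
    b=cv2.inRange(hsv,(0,0,0),(180,255,60)); k[:]=0;cv2.circle(k,(x,y),14,255,-1);b&=k
    n,l,st,ce=cv2.connectedComponentsWithStats(b)
    if n>1:
        j=1+np.argmax(st[1:,4]); print('screw px',ce[j],st[j],'z~30:',np.round(onz('',ce[j],zf+26,cal),1))
    return w,rc
E
python3 - <<'E'
from h import *
d=np.load('w6.npz');cal=(d['K'],d['T']);im=cv2.imread('pics/w6.png')
for p in ((315,38),(213,151),(324,249)): forkmeas(im,cal,p)
f=lambda p:cv2.resize(im[max(p[1]-45,0):p[1]+45,p[0]-45:p[0]+45],(260,260),interpolation=cv2.INTER_CUBIC)
cv2.imwrite('pics/x3.png',np.hstack([f(p) for p in ((315,38),(213,151),(324,249))]))
E
```

```text
area 1434 rect [616.5 344.5] [53.2 82.4] 15.5
screw px [313.96183206  38.26717557] [308  29  13  18 131] z~30: [616.9 341.7  30. ]
area 1132 rect [417.4 357.5] [81.9 54.2] 42.7
screw px [213.19834711 149.88429752] [205 144  16  13 121] z~30: [419.7 360.1  30. ]
area 843 rect [404.2 142.7] [84.7 52.2] 43.0
screw px [323.40625 251.46875] [319 244  11  20  96] z~30: [405.  144.2  30. ]
```

View pics/x3.png

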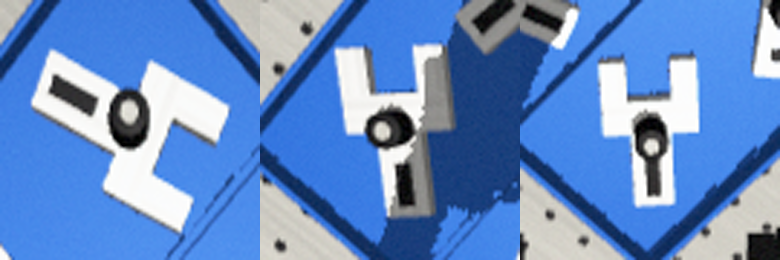

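```bash
python3 - <<'E'
from h import *
rows((406,144.6,100,-47),(406,144.6,44,-47))
E
```

```text
{"x":-9.47,"y":0.72,"z":30.04,"turn":-0.047}  dist 315mm
{"x":-9.46,"y":0.72,"z":35.64,"turn":-0.047}  dist 369mm
```

Emit:
play_rows(targets=[{"x": -9.5, "y": 0.7, "z": 30, "turn": -0.05}, {"x": -9.5, "y": 0.7, "z": 30, "turn": -0.05}, {"x": -9.5, "y": 0.7, "z": 30, "turn": -0.05}, {"x": -9.5, "y": 0.7, "z": 30, "turn": -0.05}, {"x": -9.5, "y": 0.7, "z": 30, "turn": -0.05}, {"x": -9.5, "y": 0.7, "z": 30, "turn": -0.05}, {"x": -9.5, "y": 0.7, "z": 30, "turn": -0.05}, {"x": -9.5, "y": 0.7, "z": 30, "turn": -0.05}], fingers=-0.1, squeeze=30)

```text
t: 18.1
ee_pos: [409.6, 146.2, 104.4]
ee_rot: [[0.729, 0.684, 0.006], [0.684, -0.729, 0.001], [0.005, 0.003, -1.0]]
ft_force: [0.4, -0.2, 0.4]
gripper_width: 39.2
```

```bash
python3 - <<'E'
from h import *
rows((406,144.6,44,-47))
shot('wrist','w7')
E
```

```text
{"x":-0.40,"y":-0.15,"z":6.04,"turn":0.003}  dist 61mm
```

View pics/w7.png

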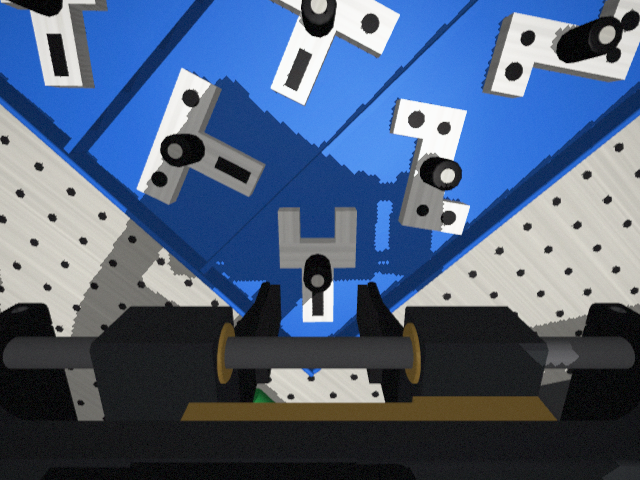

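```bash
python3 - <<'E'
from h import *
s=read_state(); print(s['ee_pos'],s['qvel'][:3])
cal=P('wrist')
print(onz('',(317,264),42,cal),onz('',(317,283),16,cal))
rows((406,144.6,44,-47))
E
```

```text
[409.28459475 146.23517456 104.08990174] [0.16543386 0.34366791 0.79568772]
[412.60315845 150.96897654  42.        ] [394.79663297 134.30321219  16.        ]
{"x":-0.38,"y":-0.12,"z":6.01,"turn":0.003}  dist 60mm
```

```bash
python3 - <<'E'
from h import *
cal=P('wrist'); im=cv2.imread('pics/w7.png')
print(onz('',(317,280),42,cal),onz('',(317,262),16,cal))
forkmeas(im,cal,(317,265),r=65)
rows((406,144.6,44,-47))
E
```

```text
[404.8556678  143.71277827  42.        ] [406.2945566  145.07201688  16.        ]
area 4050 rect [403.7 142.3] [84.4 51.9] 43.6
screw px [317.06860707 265.66112266] [304 254  27  24 481] z~30: [408.4 147.   30. ]
{"x":-0.38,"y":-0.12,"z":6.01,"turn":0.003}  dist 60mm
```

Consistent at (406,144.5). Descend and grip.

Emit:
play_rows(targets=[{"x": -0.4, "y": -0.1, "z": 4.5, "turn": 0}, {"x": -0.4, "y": -0.1, "z": 5.8, "turn": 0}, {"x": -0.4, "y": -0.1, "z": 5.9, "turn": 0}, {"x": -0.4, "y": -0.1, "z": 5.9, "turn": 0}], fingers=-0.1, squeeze=30)

```text
t: 18.65
ee_pos: [404.1, 144.0, 43.4]
ee_rot: [[0.729, 0.684, 0.002], [0.684, -0.729, 0.0], [0.002, 0.001, -1.0]]
ft_force: [-0.7, 0.1, -0.4]
gripper_width: 39.1
```

Emit:
play_rows(targets=[{"x": 0, "y": 0, "z": 0, "turn": 0}, {"x": 0, "y": 0, "z": 0, "turn": 0}, {"x": 0, "y": 0, "z": 0, "turn": 0}, {"x": 0, "y": 0, "z": 0, "turn": 0}], fingers=-1, squeeze=30)

```text
t: 19.15
ee_pos: [403.4, 143.7, 42.6]
ee_rot: [[0.729, 0.684, 0.001], [0.684, -0.729, 0.0], [0.001, 0.001, -1.0]]
ft_force: [-0.5, -0.6, 4.0]
gripper_width: 17.4
```

```bash
python3 - <<'E'
from h import *
s=read_state();print(s['ee_pos'])
rows((406,144.6,380,-47),(430,-100,380,-32.4),(*enc(88,-82,380),-32.4),(*enc(88,-82,110),-32.4))
E
```

```text
[403.35682544 143.67267553  42.6029073 ]
{"x":0.28,"y":0.13,"z":-33.74,"turn":0.003}  dist 337mm
{"x":-14.71,"y":19.61,"z":-33.74,"turn":-0.252}  dist 417mm
{"x":-30.06,"y":47.78,"z":-33.73,"turn":-0.252}  dist 658mm
{"x":-30.08,"y":47.76,"z":-6.73,"turn":-0.252}  dist 568mm
```

Emit:
play_rows(targets=[{"x": 0.3, "y": 0, "z": -3, "turn": 0}, {"x": 0.3, "y": 0, "z": -9, "turn": 0}, {"x": 0.3, "y": 0, "z": -33.7, "turn": 0}, {"x": 0.3, "y": 0, "z": -33.7, "turn": 0}, {"x": 0.3, "y": 0, "z": -33.7, "turn": 0}, {"x": 0.3, "y": 0, "z": -33.7, "turn": 0}, {"x": -30, "y": 47.8, "z": -33.7, "turn": -0.252}, {"x": -30, "y": 47.8, "z": -33.7, "turn": -0.252}, {"x": -30, "y": 47.8, "z": -33.7, "turn": -0.252}, {"x": -30, "y": 47.8, "z": -33.7, "turn": -0.252}], fingers=-1, squeeze=30)

```text
t: 20.4
ee_pos: [450.2, -90.5, 378.9]
ee_rot: [[0.535, 0.845, -0.0], [0.845, -0.535, 0.0], [0.0, -0.0, -1.0]]
ft_force: [1.6, 0.0, -1.0]
gripper_width: 17.6
```

```bash
python3 - <<'E'
from h import *
s=read_state();print(s['ee_pos'],s['gripper_width'])
rows((*enc(88,-82,380),-32.4),(*enc(88,-82,130),-32.4))
E
```

```text
[450.15817573 -90.5047504  378.85516048] 17.57904464369682
{"x":-23.77,"y":22.25,"z":-0.13,"turn":0.001}  dist 326mm
{"x":-23.78,"y":22.25,"z":24.87,"turn":0.001}  dist 410mm
```

Emit:
play_rows(targets=[{"x": -23.8, "y": 22.2, "z": 0, "turn": 0}, {"x": -23.8, "y": 22.2, "z": 0, "turn": 0}, {"x": -23.8, "y": 22.2, "z": 0, "turn": 0}, {"x": -23.8, "y": 22.2, "z": 0, "turn": 0}, {"x": -23.8, "y": 22.2, "z": 0, "turn": 0}, {"x": -23.8, "y": 22.2, "z": 0, "turn": 0}, {"x": -23.8, "y": 22.2, "z": 6, "turn": 0}, {"x": -23.8, "y": 22.2, "z": 12, "turn": 0}, {"x": -23.8, "y": 22.2, "z": 20, "turn": 0}, {"x": -23.8, "y": 22.2, "z": 20, "turn": 0}], fingers=-1, squeeze=30)

```text
t: 21.65
ee_pos: [508.1, -405.3, 173.6]
ee_rot: [[0.535, 0.845, -0.007], [0.845, -0.535, 0.007], [0.003, -0.01, -1.0]]
ft_force: [-0.0, 0.7, -0.3]
gripper_width: 17.1
```

```bash
python3 - <<'E'
from h import *
shot('wrist','w8')
rows((*enc(88,-82,110),-32.4),(*enc(88,-82,92.6),-32.4))
E
```

```text
{"x":-0.27,"y":0.49,"z":6.39,"turn":0.001}  dist 64mm
{"x":-0.27,"y":0.50,"z":8.13,"turn":0.001}  dist 82mm
```

View pics/w8.png

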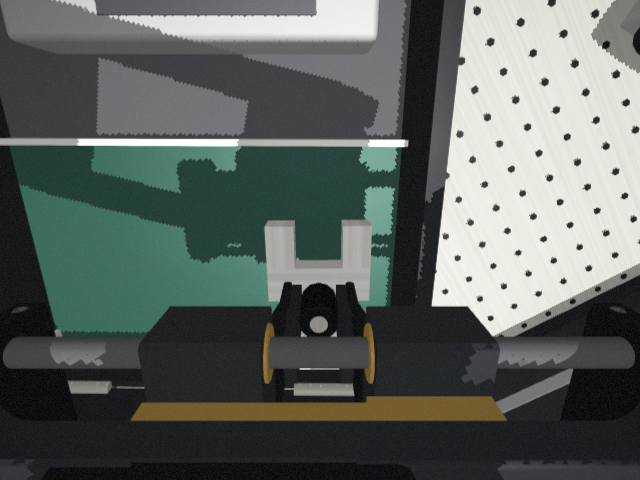

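Emit:
play_rows(targets=[{"x": -0.2, "y": 0.4, "z": 5, "turn": 0}, {"x": -0.2, "y": 0.4, "z": 6.5, "turn": 0}, {"x": -0.2, "y": 0.4, "z": 7.2, "turn": 0}, {"x": -0.2, "y": 0.4, "z": 7.6, "turn": 0}, {"x": -0.2, "y": 0.4, "z": 7.6, "turn": 0}], fingers=-1, squeeze=30)

```text
t: 22.32
ee_pos: [513.3, -413.0, 104.6]
ee_rot: [[0.535, 0.845, 0.001], [0.845, -0.535, -0.001], [-0.0, 0.002, -1.0]]
ft_force: [-0.3, 0.3, -0.8]
gripper_width: 16.9
```

Emit:
play_rows(targets=[{"x": 0, "y": -0.2, "z": 0.6, "turn": 0}, {"x": 0, "y": -0.2, "z": 1.1, "turn": 0}, {"x": 0, "y": -0.2, "z": 1.1, "turn": 0}], fingers=-1, squeeze=30)

```text
t: 22.7
ee_pos: [510.8, -411.3, 91.9]
ee_rot: [[0.535, 0.845, -0.0], [0.845, -0.535, 0.0], [0.0, -0.0, -1.0]]
ft_force: [-0.3, 0.1, -0.9]
gripper_width: 17.3
```

Emit:
play_rows(targets=[{"x": 0, "y": 0, "z": 0.1, "turn": 0}, {"x": 0, "y": 0, "z": 0.1, "turn": 0}], fingers=-1, squeeze=30)

```text
t: 22.95
ee_pos: [511.0, -411.4, 91.7]
ee_rot: [[0.535, 0.845, -0.0], [0.845, -0.535, 0.0], [-0.0, -0.0, -1.0]]
ft_force: [-2.3, 1.9, 3.9]
gripper_width: 17.5
```

Emit:
play_rows(targets=[{"x": 0, "y": 0, "z": 0, "turn": 0}, {"x": 0, "y": 0, "z": 0, "turn": 0}, {"x": 0, "y": 0, "z": -2, "turn": 0}, {"x": 0, "y": 0, "z": -6, "turn": 0}, {"x": 0, "y": 0, "z": -12, "turn": 0}, {"x": 0, "y": 0, "z": -18, "turn": 0}, {"x": 0, "y": 0, "z": -24, "turn": 0}, {"x": 0, "y": 0, "z": -29, "turn": 0}, {"x": 0, "y": 0, "z": -29, "turn": 0}], fingers=-0.3, squeeze=30)

```text
t: 24.08
ee_pos: [512.3, -412.5, 389.8]
ee_rot: [[0.535, 0.845, 0.009], [0.845, -0.535, -0.009], [-0.003, 0.012, -1.0]]
ft_force: [0.8, -0.6, -0.4]
gripper_width: 30.6
```

```bash
python3 - <<'E'
from h import *
shot('wrist','w9')
rows((440,235,400,-47.3),(420.0,359.6,100,-47.3))
E
```

```text
{"x":50.80,"y":-40.68,"z":-1.79,"turn":0.261}  dist 651mm
{"x":60.30,"y":-49.25,"z":28.14,"turn":0.261}  dist 828mm
```

View pics/w9.png

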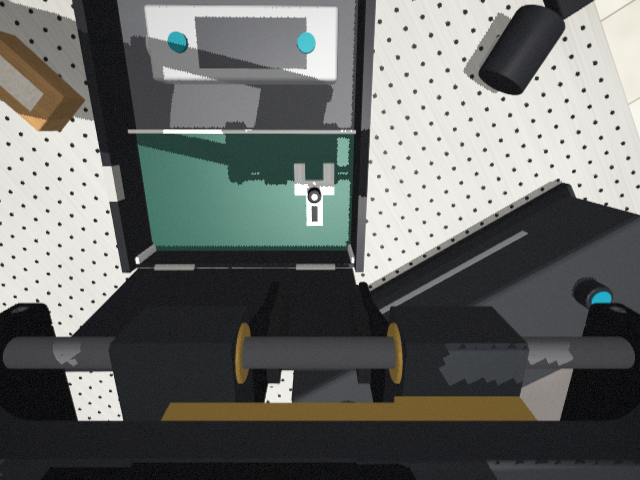

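```bash
python3 - <<'E'
from h import *
rows((419.6,359.5,390,-47.3))
E
```

```text
{"x":60.23,"y":-49.07,"z":-0.86,"turn":0.261}  dist 777mm
```

Emit:
play_rows(targets=[{"x": 60.2, "y": -49, "z": 0, "turn": 0.26}, {"x": 60.2, "y": -49, "z": 0, "turn": 0.26}, {"x": 60.2, "y": -49, "z": 0, "turn": 0.26}, {"x": 60.2, "y": -49, "z": 0, "turn": 0.26}, {"x": 60.2, "y": -49, "z": 0, "turn": 0.26}, {"x": 60.2, "y": -49, "z": 0, "turn": 0.26}, {"x": 60.2, "y": -49, "z": 0, "turn": 0.26}, {"x": 60.2, "y": -49, "z": 0, "turn": 0.26}, {"x": 60.2, "y": -49, "z": 0, "turn": 0.26}, {"x": 60.2, "y": -49, "z": 0, "turn": 0.26}], fingers=-0.1, squeeze=30)

```text
t: 25.38
ee_pos: [436.1, 211.0, 379.9]
ee_rot: [[0.735, 0.678, -0.002], [0.678, -0.735, -0.001], [-0.002, -0.001, -1.0]]
ft_force: [0.9, 0.4, -0.7]
gripper_width: 38.9
```

```bash
python3 - <<'E'
from h import *
rows((419.6,359.5,390,-47.3),(419.6,359.5,130,-47.3))
E
```

```text
{"x":8.86,"y":-12.03,"z":-1.01,"turn":0.000}  dist 150mm
{"x":8.91,"y":-12.01,"z":24.99,"turn":0.000}  dist 291mm
```

Emit:
play_rows(targets=[{"x": 8.9, "y": -12, "z": 0, "turn": 0}, {"x": 8.9, "y": -12, "z": 6, "turn": 0}, {"x": 8.9, "y": -12, "z": 12, "turn": 0}, {"x": 8.9, "y": -12, "z": 18, "turn": 0}, {"x": 8.9, "y": -12, "z": 24, "turn": 0}, {"x": 8.9, "y": -12, "z": 25, "turn": 0}, {"x": 8.9, "y": -12, "z": 25, "turn": 0}, {"x": 8.9, "y": -12, "z": 25, "turn": 0}], fingers=-0.1, squeeze=30)

```text
t: 26.38
ee_pos: [421.8, 358.1, 132.4]
ee_rot: [[0.735, 0.678, 0.001], [0.678, -0.735, 0.001], [0.001, 0.0, -1.0]]
ft_force: [-0.1, 0.5, 1.0]
gripper_width: 39.1
```

```bash
python3 - <<'E'
from h import *
im,cal=shot('wrist','w10')
print(read_state()['ee_pos'],proj('',(419.6,359.5,30),cal))
forkmeas(im,cal,proj('',(419.6,359.5,20),cal),r=60)
rows((419.6,359.5,44,-47.3))
E
```

```text
[422.40957396 358.41713537 133.18327455] [315.51283311 251.52003322]
area 3345 rect [417.  358.8] [84. 52.] 42.5
screw px [314.13546798 247.0591133 ] [302 236  25  25 406] z~30: [421.4 362.5  30. ]
{"x":-0.16,"y":-0.28,"z":8.92,"turn":0.000}  dist 89mm
```

View pics/w10.png

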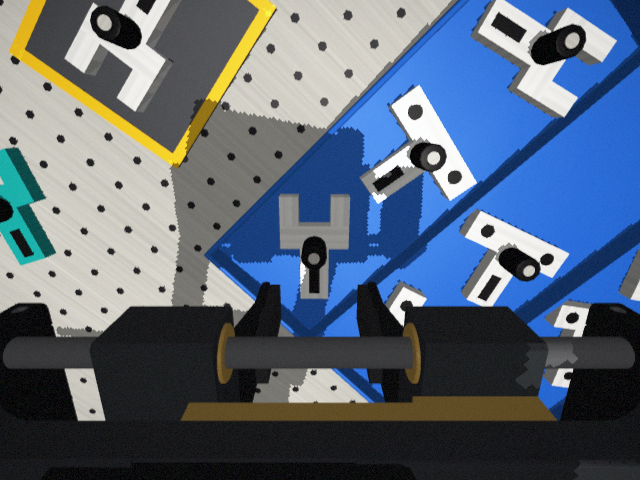

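Emit:
play_rows(targets=[{"x": 0, "y": -0.3, "z": 5, "turn": 0}, {"x": 0, "y": -0.3, "z": 7.8, "turn": 0}, {"x": 0, "y": -0.3, "z": 8.8, "turn": 0}, {"x": 0, "y": -0.3, "z": 8.8, "turn": 0}, {"x": 0, "y": -0.3, "z": 8.8, "turn": 0}], fingers=-0.1, squeeze=30)

```text
t: 27.05
ee_pos: [420.7, 360.9, 45.2]
ee_rot: [[0.735, 0.678, 0.003], [0.678, -0.735, 0.002], [0.003, 0.001, -1.0]]
ft_force: [-0.3, -0.0, 0.5]
gripper_width: 39.1
```

Emit:
play_rows(targets=[{"x": 0, "y": 0, "z": 0, "turn": 0}, {"x": 0, "y": 0, "z": 0, "turn": 0}, {"x": 0, "y": 0, "z": 0, "turn": 0}, {"x": 0, "y": 0, "z": 0, "turn": 0}], fingers=-1, squeeze=30)

```text
t: 27.55
ee_pos: [419.4, 360.1, 43.5]
ee_rot: [[0.735, 0.679, 0.0], [0.679, -0.735, 0.0], [0.0, 0.0, -1.0]]
ft_force: [-0.9, -0.2, 2.7]
gripper_width: 17.2
```

```bash
python3 - <<'E'
from h import *
s=read_state();print(s['ee_pos'])
rows((419,360,380,-47.3),(*enc(0,-82,380),-32.4))
E
```

```text
[419.43882323 360.10358188  43.50962667]
{"x":-0.03,"y":-0.02,"z":-33.65,"turn":0.001}  dist 336mm
{"x":-47.81,"y":54.30,"z":-33.66,"turn":-0.260}  dist 798mm
```

Emit:
play_rows(targets=[{"x": 0, "y": 0, "z": -3, "turn": 0}, {"x": 0, "y": 0, "z": -9, "turn": 0}, {"x": 0, "y": 0, "z": -33.7, "turn": 0}, {"x": 0, "y": 0, "z": -33.7, "turn": 0}, {"x": 0, "y": 0, "z": -33.7, "turn": 0}, {"x": 0, "y": 0, "z": -33.7, "turn": 0}, {"x": -47.8, "y": 54.3, "z": -33.7, "turn": -0.26}, {"x": -47.8, "y": 54.3, "z": -33.7, "turn": -0.26}, {"x": -47.8, "y": 54.3, "z": -33.7, "turn": -0.26}, {"x": -47.8, "y": 54.3, "z": -33.7, "turn": -0.26}], fingers=-1, squeeze=30)

```text
t: 28.8
ee_pos: [424.8, 111.9, 379.9]
ee_rot: [[0.535, 0.845, 0.0], [0.845, -0.535, -0.0], [-0.0, 0.0, -1.0]]
ft_force: [0.2, -0.9, -0.5]
gripper_width: 17.2
```

```bash
python3 - <<'E'
from h import *
s=read_state();print(s['ee_pos'],s['gripper_width'])
rows((*enc(0,-82,380),-32.4),(*enc(0,-82,130),-32.4))
E
```

```text
[424.80797571 111.89554305 379.90960905] 17.164199615490862
{"x":-39.52,"y":26.41,"z":-0.00,"turn":0.001}  dist 475mm
{"x":-39.51,"y":26.40,"z":25.00,"turn":0.001}  dist 537mm
```

Emit:
play_rows(targets=[{"x": -39.5, "y": 26.4, "z": 0, "turn": 0}, {"x": -39.5, "y": 26.4, "z": 0, "turn": 0}, {"x": -39.5, "y": 26.4, "z": 0, "turn": 0}, {"x": -39.5, "y": 26.4, "z": 0, "turn": 0}, {"x": -39.5, "y": 26.4, "z": 0, "turn": 0}, {"x": -39.5, "y": 26.4, "z": 0, "turn": 0}, {"x": -39.5, "y": 26.4, "z": 0, "turn": 0}, {"x": -39.5, "y": 26.4, "z": 0, "turn": 0}, {"x": -39.5, "y": 26.4, "z": 6, "turn": 0}, {"x": -39.5, "y": 26.4, "z": 12, "turn": 0}], fingers=-1, squeeze=30)

```text
t: 30.05
ee_pos: [436.6, -362.3, 258.8]
ee_rot: [[0.537, 0.844, 0.001], [0.844, -0.537, -0.001], [-0.0, 0.001, -1.0]]
ft_force: [0.0, -0.6, -1.9]
gripper_width: 17.2
```

```bash
python3 - <<'E'
from h import *
rows((*enc(0,-82,130),-32.4),(*enc(0,-82,92.5),-32.4))
E
```

```text
{"x":-0.08,"y":0.04,"z":12.88,"turn":-0.001}  dist 129mm
{"x":-0.08,"y":0.03,"z":16.63,"turn":-0.001}  dist 166mm
```

Emit:
play_rows(targets=[{"x": 0, "y": 0, "z": 6, "turn": 0}, {"x": 0, "y": 0, "z": 11, "turn": 0}, {"x": 0, "y": 0, "z": 13.5, "turn": 0}, {"x": 0, "y": 0, "z": 15, "turn": 0}, {"x": 0, "y": 0, "z": 15.2, "turn": 0}, {"x": 0, "y": 0, "z": 15.2, "turn": 0}], fingers=-1, squeeze=30)

```text
t: 30.8
ee_pos: [437.4, -362.0, 109.5]
ee_rot: [[0.535, 0.845, 0.001], [0.845, -0.535, -0.001], [-0.001, 0.002, -1.0]]
ft_force: [0.5, -0.5, -0.8]
gripper_width: 17.4
```

```bash
python3 - <<'E'
from h import *
rows((*enc(0,-82,92.5),-32.4))
E
```

```text
{"x":-0.15,"y":-0.01,"z":1.70,"turn":0.000}  dist 17mm
```

Emit:
play_rows(targets=[{"x": -0.1, "y": 0, "z": 0.8, "turn": 0}, {"x": -0.1, "y": 0, "z": 1.5, "turn": 0}, {"x": -0.1, "y": 0, "z": 1.5, "turn": 0}, {"x": -0.1, "y": 0, "z": 1.6, "turn": 0}, {"x": -0.1, "y": 0, "z": 1.6, "turn": 0}], fingers=-1, squeeze=30)

```text
t: 31.42
ee_pos: [436.2, -362.2, 92.5]
ee_rot: [[0.535, 0.845, -0.0], [0.845, -0.535, 0.0], [-0.0, -0.0, -1.0]]
ft_force: [-1.9, 0.6, 2.7]
gripper_width: 16.8
```

Touching. Release, rise, and go to fork A (617.3, 341.6; tines dir −74.5°).

Emit:
play_rows(targets=[{"x": 0, "y": 0, "z": 0, "turn": 0}, {"x": 0, "y": 0, "z": 0, "turn": 0}, {"x": 0, "y": 0, "z": -2, "turn": 0}, {"x": 0, "y": 0, "z": -6, "turn": 0}, {"x": 0, "y": 0, "z": -12, "turn": 0}, {"x": 0, "y": 0, "z": -18, "turn": 0}, {"x": 0, "y": 0, "z": -24, "turn": 0}, {"x": 0, "y": 0, "z": -29, "turn": 0}, {"x": 0, "y": 0, "z": -29, "turn": 0}], fingers=-0.3, squeeze=30)

```text
t: 32.55
ee_pos: [437.4, -363.4, 390.0]
ee_rot: [[0.535, 0.845, 0.008], [0.845, -0.535, -0.009], [-0.003, 0.012, -1.0]]
ft_force: [-0.1, 0.1, 0.3]
gripper_width: 30.4
```

```bash
python3 - <<'E'
from h import *
shot('wrist','w11')
rows((617.3,341.6,390,15.5),(617.3,341.6,130,15.5))
E
```

```text
{"x":69.15,"y":-22.46,"z":-0.62,"turn":-0.835}  dist 727mm
{"x":69.20,"y":-22.63,"z":25.37,"turn":-0.835}  dist 771mm
```

View pics/w11.png

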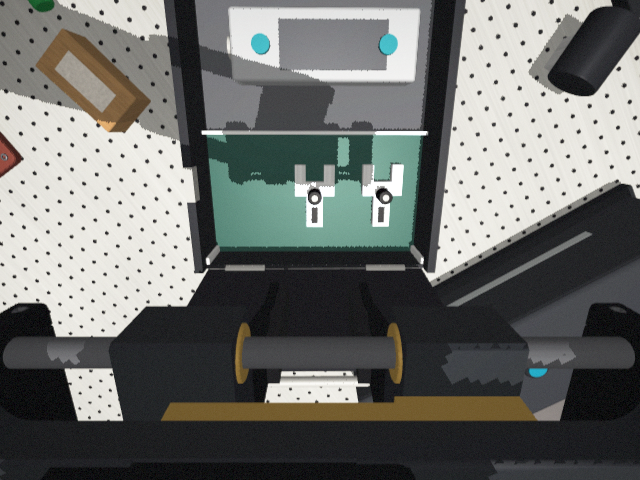

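```bash
python3 - <<'E'
from h import *
im=cv2.imread('pics/top0.png')[150:210,215:275];cv2.imwrite('pics/mt.png',cv2.resize(im,(600,600),interpolation=cv2.INTER_CUBIC))
print(onz('top',(241,178),120),onz('top',(247,186),5))
E
```

```text
[729.07907737 288.59601282 120.        ] [733.86065493 284.3220724    5.        ]
```

View pics/mt.png

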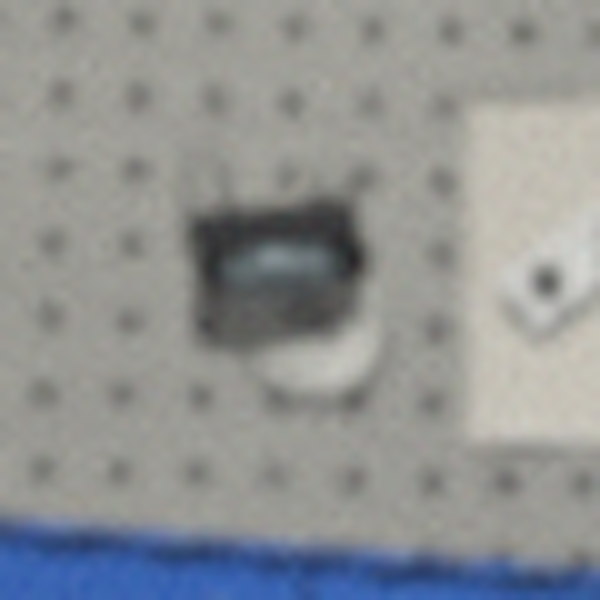

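```bash
python3 - <<'E'
from h import *
rows((617.3,341.6,390,35),(617.3,341.6,160,35))
E
```

```text
{"x":69.15,"y":-22.46,"z":-0.62,"turn":-1.176}  dist 727mm
{"x":69.19,"y":-22.61,"z":22.37,"turn":-1.176}  dist 762mm
```

Emit:
play_rows(targets=[{"x": 69.2, "y": -22.5, "z": 0, "turn": -1.18}, {"x": 69.2, "y": -22.5, "z": 0, "turn": -1.18}, {"x": 69.2, "y": -22.5, "z": 0, "turn": -1.18}, {"x": 69.2, "y": -22.5, "z": 0, "turn": -1.18}, {"x": 69.2, "y": -22.5, "z": 0, "turn": -1.18}, {"x": 69.2, "y": -22.5, "z": 0, "turn": -1.18}, {"x": 69.2, "y": -22.5, "z": 0, "turn": -1.18}, {"x": 69.2, "y": -22.5, "z": 0, "turn": -1.18}, {"x": 69.2, "y": -22.5, "z": 0, "turn": -1.18}, {"x": 69.2, "y": -22.5, "z": 0, "turn": -1.18}], fingers=-0.1, squeeze=30)

```text
t: 33.85
ee_pos: [590.8, 245.2, 380.8]
ee_rot: [[-0.577, 0.817, -0.002], [0.817, 0.577, -0.001], [0.001, -0.002, -1.0]]
ft_force: [1.3, -1.0, 1.0]
gripper_width: 39.2
```

```bash
python3 - <<'E'
from h import *
rows((617.3,341.6,390,35),(617.3,341.6,160,35))
E
```

```text
{"x":6.35,"y":7.73,"z":-0.93,"turn":0.004}  dist 100mm
{"x":6.33,"y":7.78,"z":22.07,"turn":0.004}  dist 242mm
```

Emit:
play_rows(targets=[{"x": 6.4, "y": 7.8, "z": 0, "turn": 0}, {"x": 6.4, "y": 7.8, "z": 5, "turn": 0}, {"x": 6.4, "y": 7.8, "z": 11, "turn": 0}, {"x": 6.4, "y": 7.8, "z": 17, "turn": 0}, {"x": 6.4, "y": 7.8, "z": 22, "turn": 0}, {"x": 6.4, "y": 7.8, "z": 22, "turn": 0}, {"x": 6.4, "y": 7.8, "z": 22, "turn": 0}, {"x": 6.4, "y": 7.8, "z": 22, "turn": 0}], fingers=-0.1, squeeze=30)

```text
t: 34.85
ee_pos: [619.9, 341.3, 166.2]
ee_rot: [[-0.577, 0.817, 0.005], [0.817, 0.577, 0.002], [-0.001, 0.006, -1.0]]
ft_force: [-0.4, -0.2, 0.7]
gripper_width: 39.2
```

```bash
python3 - <<'E'
from h import *
im,cal=shot('wrist','w12')
print(read_state()['ee_pos'])
forkmeas(im,cal,proj('',(616.5,344.5,16),cal),r=55)
rows((617.3,341.6,44,35))
E
```

```text
[619.78786981 341.19493498 165.93748056]
area 2737 rect [616.8 344.9] [52.4 83.8] 15.2
screw px [315.55956679 230.45848375] [305 222  22  19 277] z~30: [615.2 345.   30. ]
{"x":0.19,"y":-0.24,"z":12.19,"turn":0.004}  dist 122mm
```

View pics/w12.png

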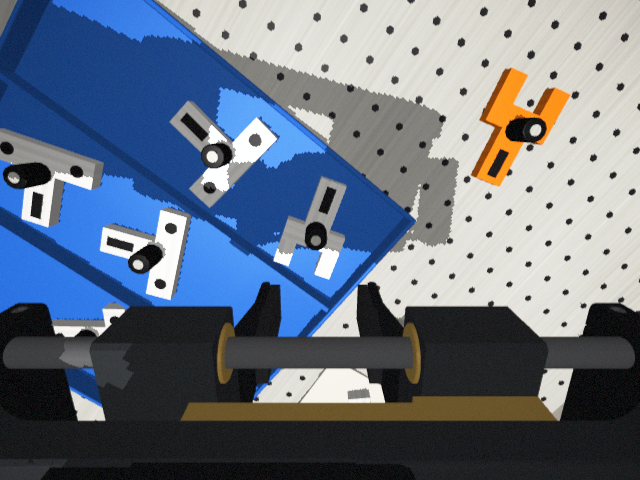

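Emit:
play_rows(targets=[{"x": 0.2, "y": -0.2, "z": 5, "turn": 0}, {"x": 0.2, "y": -0.2, "z": 9, "turn": 0}, {"x": 0.2, "y": -0.2, "z": 10, "turn": 0}, {"x": 0.2, "y": -0.2, "z": 10, "turn": 0}, {"x": 0.2, "y": -0.2, "z": 10, "turn": 0}], fingers=-0.1, squeeze=30)

```text
t: 35.52
ee_pos: [617.2, 341.8, 65.3]
ee_rot: [[-0.577, 0.817, 0.004], [0.817, 0.577, 0.002], [-0.001, 0.004, -1.0]]
ft_force: [-0.0, 0.6, 0.6]
gripper_width: 39.4
```

```bash
python3 - <<'E'
from h import *
rows((617.5,341.9,44,35))
E
```

```text
{"x":-0.01,"y":0.02,"z":2.13,"turn":0.004}  dist 21mm
```

Emit:
play_rows(targets=[{"x": 0, "y": 0, "z": 1.5, "turn": 0}, {"x": 0, "y": 0, "z": 2.0, "turn": 0}, {"x": 0, "y": 0, "z": 2.0, "turn": 0}, {"x": 0, "y": 0, "z": 2.0, "turn": 0}], fingers=-0.1, squeeze=30)

```text
t: 36.02
ee_pos: [615.1, 340.9, 41.9]
ee_rot: [[-0.577, 0.817, -0.0], [0.817, 0.577, -0.0], [0.0, -0.001, -1.0]]
ft_force: [-1.2, 0.3, -0.4]
gripper_width: 39.1
```

Emit:
play_rows(targets=[{"x": 0, "y": 0, "z": 0, "turn": 0}, {"x": 0, "y": 0, "z": 0, "turn": 0}, {"x": 0, "y": 0, "z": 0, "turn": 0}, {"x": 0, "y": 0, "z": 0, "turn": 0}], fingers=-1, squeeze=30)

```text
t: 36.52
ee_pos: [615.3, 341.1, 42.2]
ee_rot: [[-0.577, 0.817, 0.0], [0.817, 0.577, 0.0], [-0.0, 0.0, -1.0]]
ft_force: [0.8, 0.1, -1.3]
gripper_width: 17.1
```

```bash
python3 - <<'E'
from h import *
s=read_state();print(s['ee_pos'])
rows((617,342,380,35),(*enc(-88,-85,380),-22))
E
```

```text
[615.34221499 341.05905877  42.22492535]
{"x":-0.02,"y":0.20,"z":-33.78,"turn":0.004}  dist 338mm
{"x":-39.19,"y":-58.85,"z":-33.79,"turn":0.999}  dist 784mm
```

Emit:
play_rows(targets=[{"x": 0, "y": 0, "z": -3, "turn": 0}, {"x": 0, "y": 0, "z": -9, "turn": 0}, {"x": 0, "y": 0, "z": -33.8, "turn": 0}, {"x": 0, "y": 0, "z": -33.8, "turn": 0}, {"x": 0, "y": 0, "z": -33.8, "turn": 0}, {"x": 0, "y": 0, "z": -33.8, "turn": 0}, {"x": -39.2, "y": -58.9, "z": -33.8, "turn": 1}, {"x": -39.2, "y": -58.9, "z": -33.8, "turn": 1}, {"x": -39.2, "y": -58.9, "z": -33.8, "turn": 1}, {"x": -39.2, "y": -58.9, "z": -33.8, "turn": 1}], fingers=-1, squeeze=30)

```text
t: 37.78
ee_pos: [524.0, 106.2, 380.0]
ee_rot: [[0.14, 0.99, -0.0], [0.99, -0.14, -0.0], [-0.0, 0.0, -1.0]]
ft_force: [0.3, -0.4, -0.9]
gripper_width: 17.0
```

```bash
python3 - <<'E'
from h import *
s=read_state();print(s['ee_pos'],s['gripper_width'])
rows((*enc(-88,-85,380),-22),(*enc(-88,-85,130),-22))
E
```

```text
[524.01689341 106.18151283 380.019966  ] 17.049412822488396
{"x":-44.35,"y":-10.21,"z":0.02,"turn":0.243}  dist 455mm
{"x":-44.34,"y":-10.21,"z":25.02,"turn":0.243}  dist 519mm
```

Emit:
play_rows(targets=[{"x": -44.3, "y": -10.2, "z": 0, "turn": 0.243}, {"x": -44.3, "y": -10.2, "z": 0, "turn": 0.243}, {"x": -44.3, "y": -10.2, "z": 0, "turn": 0.243}, {"x": -44.3, "y": -10.2, "z": 0, "turn": 0.243}, {"x": -44.3, "y": -10.2, "z": 0, "turn": 0.243}, {"x": -44.3, "y": -10.2, "z": 0, "turn": 0.243}, {"x": -44.3, "y": -10.2, "z": 0, "turn": 0.243}, {"x": -44.3, "y": -10.2, "z": 0, "turn": 0.243}, {"x": -44.3, "y": -10.2, "z": 6, "turn": 0.243}, {"x": -44.3, "y": -10.2, "z": 12, "turn": 0.243}], fingers=-1, squeeze=30)

```text
t: 39.02
ee_pos: [364.9, -317.4, 259.5]
ee_rot: [[0.369, 0.929, 0.002], [0.929, -0.369, -0.001], [-0.001, 0.002, -1.0]]
ft_force: [0.4, 0.7, -1.9]
gripper_width: 17.4
```

```bash
python3 - <<'E'
from h import *
shot('wrist','w13')
rows((*enc(-88,-85,130),-22),(*enc(-88,-85,91.5),-22))
E
```

```text
{"x":-0.63,"y":0.26,"z":11.93,"turn":0.006}  dist 119mm
{"x":-0.66,"y":0.31,"z":15.78,"turn":0.006}  dist 158mm
```

View pics/w13.png

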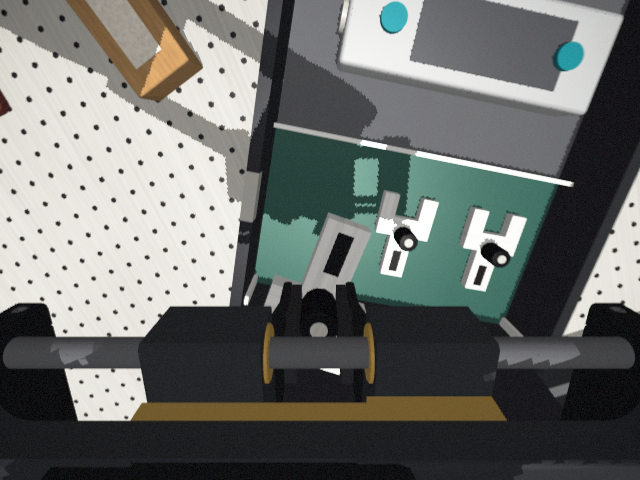

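Emit:
play_rows(targets=[{"x": -0.3, "y": 0.1, "z": 6, "turn": 0}, {"x": -0.3, "y": 0.1, "z": 11, "turn": 0}, {"x": -0.3, "y": 0.1, "z": 13, "turn": 0}, {"x": -0.3, "y": 0.1, "z": 14, "turn": 0}, {"x": -0.3, "y": 0.1, "z": 14, "turn": 0}, {"x": -0.3, "y": 0.1, "z": 14, "turn": 0}], fingers=-1, squeeze=30)

```text
t: 39.83
ee_pos: [365.2, -321.3, 121.9]
ee_rot: [[0.369, 0.929, 0.002], [0.929, -0.369, -0.002], [-0.001, 0.002, -1.0]]
ft_force: [0.2, -0.9, -0.3]
gripper_width: 17.0
```

```bash
python3 - <<'E'
from h import *
rows((*enc(-88,-85,91.3),-22))
E
```

```text
{"x":0.09,"y":-0.53,"z":3.06,"turn":0.006}  dist 31mm
```

Emit:
play_rows(targets=[{"x": 0.1, "y": -0.4, "z": 1.5, "turn": 0}, {"x": 0.1, "y": -0.4, "z": 2.4, "turn": 0}, {"x": 0.1, "y": -0.4, "z": 2.8, "turn": 0}, {"x": 0.1, "y": -0.4, "z": 2.8, "turn": 0}, {"x": 0.1, "y": -0.4, "z": 2.8, "turn": 0}], fingers=-1, squeeze=30)

```text
t: 40.45
ee_pos: [361.1, -318.3, 92.3]
ee_rot: [[0.369, 0.929, 0.0], [0.929, -0.369, -0.0], [-0.0, 0.0, -1.0]]
ft_force: [1.0, -0.1, -1.1]
gripper_width: 17.5
```

Emit:
play_rows(targets=[{"x": 0, "y": 0, "z": 0.1, "turn": 0}, {"x": 0, "y": 0, "z": 0.1, "turn": 0}], fingers=-1, squeeze=30)

```text
t: 40.7
ee_pos: [361.0, -318.2, 91.2]
ee_rot: [[0.369, 0.929, 0.0], [0.929, -0.369, -0.0], [-0.0, 0.0, -1.0]]
ft_force: [-0.6, -0.1, -1.9]
gripper_width: 17.1
```

Emit:
play_rows(targets=[{"x": 0, "y": 0, "z": 0, "turn": 0}, {"x": 0, "y": 0, "z": 0, "turn": 0}, {"x": 0, "y": 0, "z": -2, "turn": 0}, {"x": 0, "y": 0, "z": -6, "turn": 0}, {"x": 0, "y": 0, "z": -12, "turn": 0}, {"x": 0, "y": 0, "z": -18, "turn": 0}, {"x": 0, "y": 0, "z": -24, "turn": 0}, {"x": 0, "y": 0, "z": -30, "turn": 0}, {"x": 0, "y": 0, "z": -30, "turn": 0}], fingers=-0.3, squeeze=30)

```text
t: 41.82
ee_pos: [362.2, -319.7, 397.7]
ee_rot: [[0.369, 0.929, 0.007], [0.929, -0.369, -0.009], [-0.005, 0.01, -1.0]]
ft_force: [-0.4, 0.1, 0.0]
gripper_width: 30.5
```

```bash
python3 - <<'E'
from h import *
shot('wrist','w14')
a,_=shot('scene','s3')
h=[170-149.34*np.cos(np.radians(20.38+95.5)),105+149.34*np.sin(np.radians(20.38+95.5))];print(h)
rows((*enc(0,-235,400),57.6),(*enc(0,-235,256),57.6))
E
```

```text
[np.float64(235.18508160969617), np.float64(239.36272078049495)]
{"x":-16.42,"y":5.82,"z":-0.80,"turn":-1.383}  dist 174mm
{"x":-16.41,"y":5.80,"z":13.60,"turn":-1.383}  dist 221mm
```

View pics/w14.png

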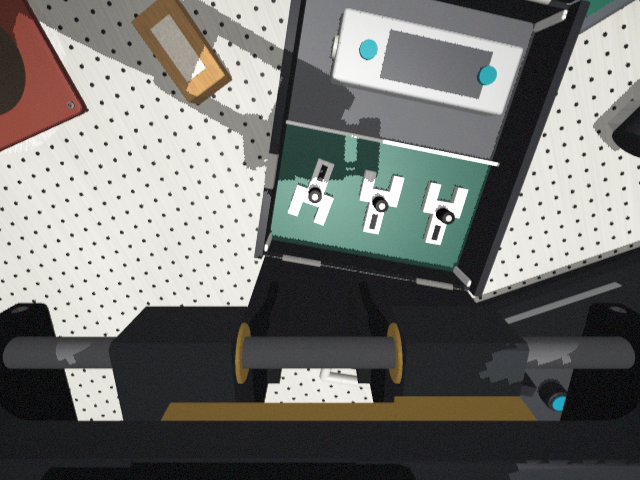

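View pics/s3.png

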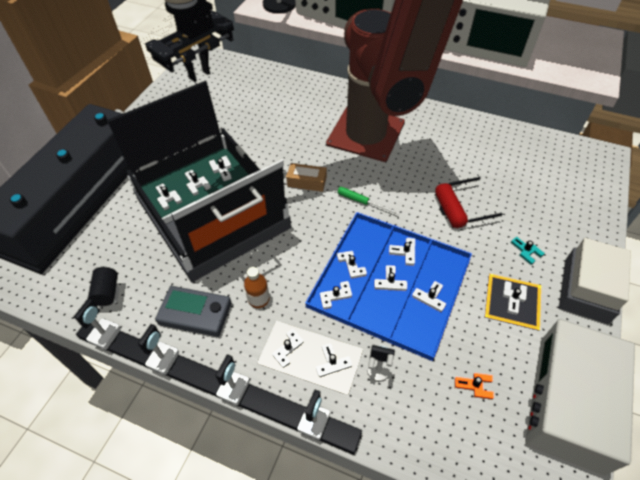

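Emit:
play_rows(targets=[{"x": -16.4, "y": 5.8, "z": 0, "turn": -1.383}, {"x": -16.4, "y": 5.8, "z": 0, "turn": -1.383}, {"x": -16.4, "y": 5.8, "z": 0, "turn": -1.383}, {"x": -16.4, "y": 5.8, "z": 0, "turn": -1.383}, {"x": -16.4, "y": 5.8, "z": 0, "turn": -1.383}, {"x": -16.4, "y": 5.8, "z": 0, "turn": -1.383}, {"x": -16.4, "y": 5.8, "z": 0, "turn": -1.383}, {"x": -16.4, "y": 5.8, "z": 0, "turn": -1.383}, {"x": -16.4, "y": 5.8, "z": 0, "turn": -1.383}, {"x": -16.4, "y": 5.8, "z": 0, "turn": -1.383}], fingers=-0.3, squeeze=30)

```text
t: 43.18
ee_pos: [354.1, -491.7, 389.8]
ee_rot: [[-0.843, 0.537, -0.001], [0.537, 0.843, 0.002], [0.002, 0.001, -1.0]]
ft_force: [0.6, 0.4, 0.2]
gripper_width: 30.2
```

```bash
python3 - <<'E'
from h import *
im,cal=shot('wrist','w15')
rows((355,-493,400,57.6),(355,-493,255.5,57.6))
print([proj('',enc(x,-235,239),cal) for x in (-50,0,50)])
E
```

```text
{"x":-0.13,"y":-0.06,"z":-0.98,"turn":-0.002}  dist 10mm
{"x":-0.15,"y":-0.07,"z":13.47,"turn":-0.002}  dist 135mm
[array([317.63926391, 174.72217034]), array([317.78005215, 233.62052954]), array([317.90729679, 286.8529607 ])]
```

View pics/w15.png

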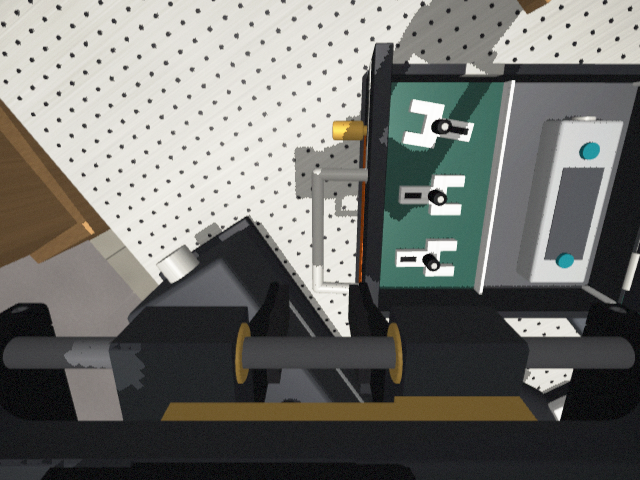

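Bar at column 318, exactly as predicted. Descend and grip.

Emit:
play_rows(targets=[{"x": -0.1, "y": -0.1, "z": 5, "turn": 0}, {"x": -0.1, "y": -0.1, "z": 10, "turn": 0}, {"x": -0.1, "y": -0.1, "z": 12.5, "turn": 0}, {"x": -0.1, "y": -0.1, "z": 13.4, "turn": 0}, {"x": -0.1, "y": -0.1, "z": 13.4, "turn": 0}, {"x": -0.1, "y": -0.1, "z": 13.4, "turn": 0}], fingers=-0.3, squeeze=30)

```text
t: 43.98
ee_pos: [355.1, -494.2, 259.2]
ee_rot: [[-0.844, 0.536, 0.001], [0.536, 0.844, -0.003], [-0.003, -0.001, -1.0]]
ft_force: [-0.3, -0.1, -0.5]
gripper_width: 30.4
```

Emit:
play_rows(targets=[{"x": 0, "y": 0, "z": 0, "turn": 0}, {"x": 0, "y": 0, "z": 0, "turn": 0}, {"x": 0, "y": 0, "z": 0, "turn": 0}, {"x": 0, "y": 0, "z": 0, "turn": 0}], fingers=-1, squeeze=30)

```text
t: 44.48
ee_pos: [354.8, -493.3, 257.6]
ee_rot: [[-0.844, 0.536, 0.0], [0.536, 0.844, -0.0], [-0.0, 0.0, -1.0]]
ft_force: [0.2, 1.3, 1.4]
gripper_width: 8.9
```

```bash
python3 - <<'E'
from h import *
print(read_state()['ee_pos'],read_state()['ft_force'])
arc(-1,95.5,[92,88,82,74,66,58,50,42,34,26]);arc(-1,26,[20,15,10,6,3,1,0])
E
```

```text
[ 354.8078725  -493.34451776  257.588975  ] [0.17304697 1.30555574 1.41849725]
th92: {"x":0,"y":0.83,"z":-0.37,"turn":0}
th88: {"x":0,"y":1.81,"z":-0.74,"turn":0}
th82: {"x":0,"y":3.32,"z":-1.15,"turn":0}
th74: {"x":0,"y":5.38,"z":-1.45,"turn":0}
th66: {"x":0,"y":7.46,"z":-1.47,"turn":0}
th58: {"x":0,"y":9.53,"z":-1.19,"turn":0}
th50: {"x":0,"y":11.53,"z":-0.63,"turn":0}
th42: {"x":0,"y":13.44,"z":0.20,"turn":0}
th34: {"x":0,"y":15.22,"z":1.30,"turn":0}
th26: {"x":0,"y":16.82,"z":2.63,"turn":0}
th20: {"x":0,"y":1.07,"z":1.14,"turn":0}
th15: {"x":0,"y":1.87,"z":2.16,"turn":0}
th10: {"x":0,"y":2.58,"z":3.26,"turn":0}
th6: {"x":0,"y":3.08,"z":4.18,"turn":0}
th3: {"x":0,"y":3.41,"z":4.88,"turn":0}
th1: {"x":0,"y":3.60,"z":5.37,"turn":0}
th0: {"x":0,"y":3.70,"z":5.61,"turn":0}
```

Emit:
play_rows(targets=[{"x": 0, "y": 0.8, "z": -0.4, "turn": 0}, {"x": 0, "y": 1.8, "z": -0.75, "turn": 0}, {"x": 0, "y": 3.3, "z": -1.15, "turn": 0}, {"x": 0, "y": 5.4, "z": -1.45, "turn": 0}, {"x": 0, "y": 7.5, "z": -1.45, "turn": 0}, {"x": 0, "y": 9.5, "z": -1.2, "turn": 0}, {"x": 0, "y": 11.5, "z": -0.6, "turn": 0}, {"x": 0, "y": 13.4, "z": 0.2, "turn": 0}, {"x": 0, "y": 15.2, "z": 1.3, "turn": 0}, {"x": 0, "y": 16.8, "z": 2.6, "turn": 0}], fingers=-1, squeeze=30)

```text
t: 45.72
ee_pos: [445.8, -350.9, 230.7]
ee_rot: [[-0.844, 0.536, 0.001], [0.536, 0.844, -0.001], [-0.002, -0.0, -1.0]]
ft_force: [2.2, -7.3, 0.8]
gripper_width: 9.2
```

Emit:
play_rows(targets=[{"x": 0, "y": 1.1, "z": 1.15, "turn": 0}, {"x": 0, "y": 1.9, "z": 2.15, "turn": 0}, {"x": 0, "y": 2.6, "z": 3.25, "turn": 0}, {"x": 0, "y": 3.1, "z": 4.2, "turn": 0}, {"x": 0, "y": 3.4, "z": 4.9, "turn": 0}, {"x": 0, "y": 3.6, "z": 5.4, "turn": 0}, {"x": 0, "y": 3.7, "z": 5.6, "turn": 0}, {"x": 0, "y": 3.7, "z": 5.6, "turn": 0}, {"x": 0, "y": 3.7, "z": 5.6, "turn": 0}], fingers=-1, squeeze=30)

```text
t: 46.85
ee_pos: [465.2, -320.1, 174.4]
ee_rot: [[-0.844, 0.536, 0.001], [0.536, 0.844, -0.0], [-0.001, 0.0, -1.0]]
ft_force: [4.0, -5.3, 1.1]
gripper_width: 9.1
```

```bash
python3 - <<'E'
from h import *
s=read_state();print(s['ft_force'],enc(0,-30,157))
rows((*enc(0,-30,175.6),57.6))
E
```

```text
[ 3.9729157  -5.33412493  1.07280276] [ 464.42519615 -319.32983777  157.        ]
{"x":0.11,"y":0.02,"z":-0.12,"turn":-0.000}  dist 2mm
```

Emit:
play_rows(targets=[{"x": 0, "y": 0, "z": 0.2, "turn": 0}, {"x": 0, "y": 0, "z": 0.3, "turn": 0}, {"x": 0, "y": 0, "z": 0.3, "turn": 0}], fingers=-1, squeeze=40)

```text
t: 47.22
ee_pos: [465.4, -320.1, 174.2]
ee_rot: [[-0.844, 0.536, 0.001], [0.536, 0.844, -0.001], [-0.002, -0.0, -1.0]]
ft_force: [-2.8, 0.1, 16.9]
gripper_width: 8.6
```

Emit:
play_rows(targets=[{"x": 0, "y": 0, "z": -0.3, "turn": 0}, {"x": 0, "y": 0, "z": -0.3, "turn": 0}, {"x": 0, "y": 0, "z": -2, "turn": 0}, {"x": 0, "y": 0, "z": -5, "turn": 0}, {"x": 0, "y": 0, "z": -5, "turn": 0}], fingers=-0.3, squeeze=20)

```text
t: 47.85
ee_pos: [465.9, -321.2, 225.6]
ee_rot: [[-0.844, 0.536, 0.004], [0.536, 0.844, -0.003], [-0.005, -0.001, -1.0]]
ft_force: [-0.4, -0.8, -0.4]
gripper_width: 30.6
```

```bash
python3 - <<'E'
from h import *
rows((378.4,-300.8,220,57.6),(378.4,-300.8,151,57.6))
E
```

```text
{"x":8.48,"y":-2.96,"z":0.51,"turn":-0.000}  dist 90mm
{"x":8.52,"y":-2.96,"z":7.41,"turn":-0.000}  dist 117mm
```

Emit:
play_rows(targets=[{"x": 8.4, "y": -3, "z": 0, "turn": 0}, {"x": 8.4, "y": -3, "z": 0, "turn": 0}, {"x": 8.4, "y": -3, "z": 1, "turn": 0}, {"x": 8.4, "y": -3, "z": 2, "turn": 0}, {"x": 8.4, "y": -3, "z": 2, "turn": 0}], fingers=-0.3, squeeze=20)

```text
t: 48.48
ee_pos: [377.6, -300.1, 200.7]
ee_rot: [[-0.844, 0.536, -0.002], [0.536, 0.844, 0.002], [0.002, 0.001, -1.0]]
ft_force: [1.0, -0.7, 0.5]
gripper_width: 30.3
```

```bash
python3 - <<'E'
from h import *
shot('wrist','w16')
rows((378.4,-300.8,151,57.6))
E
```

```text
{"x":-0.08,"y":-0.02,"z":5.04,"turn":0.000}  dist 50mm
```

View pics/w16.png

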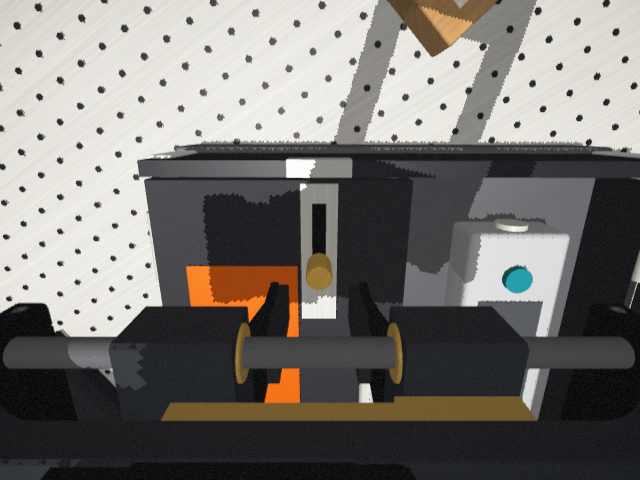

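Emit:
play_rows(targets=[{"x": 0, "y": 0, "z": 3.5, "turn": 0}, {"x": 0, "y": 0, "z": 4.8, "turn": 0}, {"x": 0, "y": 0, "z": 4.8, "turn": 0}, {"x": 0, "y": 0, "z": 4.8, "turn": 0}], fingers=-0.3, squeeze=20)

```text
t: 49.02
ee_pos: [378.1, -301.1, 155.3]
ee_rot: [[-0.844, 0.536, 0.001], [0.536, 0.844, -0.001], [-0.001, -0.0, -1.0]]
ft_force: [0.1, -0.1, 0.0]
gripper_width: 30.9
```

Emit:
play_rows(targets=[{"x": 0, "y": 0, "z": 0, "turn": 0}, {"x": 0, "y": 0, "z": 0, "turn": 0}, {"x": 0, "y": 0, "z": 0, "turn": 0}, {"x": 0, "y": 0, "z": 0, "turn": 0}], fingers=-1, squeeze=20)

```text
t: 49.52
ee_pos: [378.1, -300.4, 154.8]
ee_rot: [[-0.844, 0.536, 0.001], [0.536, 0.844, 0.0], [-0.001, 0.001, -1.0]]
ft_force: [2.3, 3.8, 4.6]
gripper_width: 15.2
```

Emit:
play_rows(targets=[{"x": 0.6, "y": 0, "z": 0, "turn": 0}, {"x": 1.2, "y": 0, "z": 0, "turn": 0}, {"x": 1.8, "y": 0, "z": 0, "turn": 0}, {"x": 2.3, "y": 0, "z": 0, "turn": 0}, {"x": 2.6, "y": 0, "z": 0, "turn": 0}, {"x": 2.8, "y": 0, "z": 0, "turn": 0}, {"x": 2.8, "y": 0, "z": 0, "turn": 0}, {"x": 2.8, "y": 0, "z": 0, "turn": 0}], fingers=-1, squeeze=20)

```text
t: 50.52
ee_pos: [354.6, -285.4, 154.8]
ee_rot: [[-0.844, 0.536, 0.002], [0.536, 0.844, -0.0], [-0.001, 0.001, -1.0]]
ft_force: [3.8, 3.2, 4.1]
gripper_width: 15.1
```

Moved 27.9 mm; press further until it stops.

Emit:
play_rows(targets=[{"x": 0.1, "y": 0, "z": 0, "turn": 0}, {"x": 0.2, "y": 0, "z": 0, "turn": 0}, {"x": 0.3, "y": 0, "z": 0, "turn": 0}, {"x": 0.3, "y": 0, "z": 0, "turn": 0}], fingers=-1, squeeze=25)

```text
t: 51.02
ee_pos: [353.9, -285.1, 155.1]
ee_rot: [[-0.844, 0.536, 0.007], [0.536, 0.844, -0.003], [-0.007, 0.001, -1.0]]
ft_force: [11.9, -1.2, -2.7]
gripper_width: 15.0
```

Emit:
play_rows(targets=[{"x": -0.1, "y": 0, "z": 0, "turn": 0}, {"x": -0.1, "y": 0, "z": 0, "turn": 0}, {"x": -0.1, "y": 0, "z": -3, "turn": 0}, {"x": -0.1, "y": 0, "z": -9, "turn": 0}, {"x": -0.1, "y": 0, "z": -15, "turn": 0}, {"x": -0.1, "y": 0, "z": -21, "turn": 0}, {"x": -0.1, "y": 0, "z": -24, "turn": 0}, {"x": -0.1, "y": 0, "z": -24, "turn": 0}], fingers=-0.3, squeeze=30)

```text
t: 52.02
ee_pos: [352.5, -285.5, 397.1]
ee_rot: [[-0.844, 0.537, 0.003], [0.537, 0.844, -0.004], [-0.005, -0.002, -1.0]]
ft_force: [0.3, 0.1, -0.0]
gripper_width: 30.4
```

```bash
python3 - <<'E'
from h import *
im,cal=shot('top','t4');cv2.imwrite('pics/t4c.png',cv2.resize(im[180:350,340:520],None,fx=3.3,fy=3.3,interpolation=cv2.INTER_CUBIC))
rows((604.2,-101.6,390,57.6),(604.2,-101.6,255,57.6))
E
```

```text
{"x":-11.44,"y":29.00,"z":0.46,"turn":-0.001}  dist 312mm
{"x":-11.43,"y":29.01,"z":13.96,"turn":-0.001}  dist 342mm
```

View pics/t4c.png

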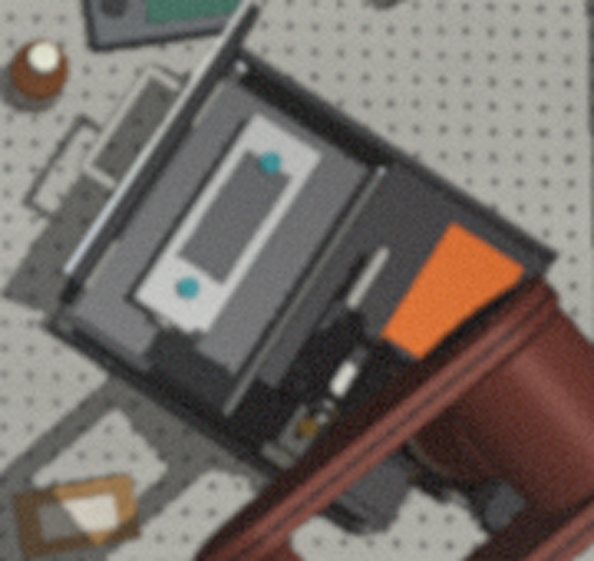

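Emit:
play_rows(targets=[{"x": -11.4, "y": 29, "z": 0.3, "turn": 0}, {"x": -11.4, "y": 29, "z": 0.3, "turn": 0}, {"x": -11.4, "y": 29, "z": 0.3, "turn": 0}, {"x": -11.4, "y": 29, "z": 0.3, "turn": 0}, {"x": -11.4, "y": 29, "z": 0.3, "turn": 0}, {"x": -11.4, "y": 29, "z": 0.3, "turn": 0}, {"x": -11.4, "y": 29, "z": 2, "turn": 0}, {"x": -11.4, "y": 29, "z": 2, "turn": 0}], fingers=-0.3, squeeze=30)

```text
t: 53.08
ee_pos: [602.1, -101.6, 371.2]
ee_rot: [[-0.843, 0.537, -0.005], [0.537, 0.843, 0.001], [0.005, -0.002, -1.0]]
ft_force: [-0.2, 0.9, -0.4]
gripper_width: 30.1
```

```bash
python3 - <<'E'
from h import *
im,cal=shot('wrist','w17')
rows((604.2,-101.6,254.5,57.6))
print([proj('',enc(x,228.8,242),cal) for x in (-50,0,50)])
E
```

```text
{"x":-0.17,"y":0.12,"z":11.82,"turn":-0.002}  dist 118mm
[array([320.24494982, 178.3177533 ]), array([320.25994271, 241.37614383]), array([320.27340479, 297.99612273])]
```

View pics/w17.png

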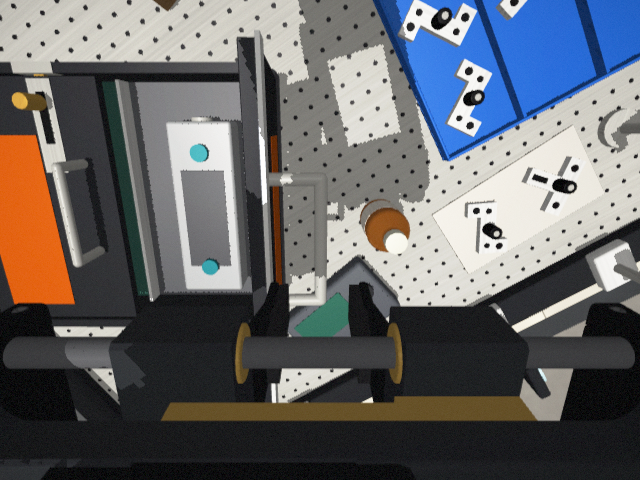

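Emit:
play_rows(targets=[{"x": -0.1, "y": 0.1, "z": 5, "turn": 0}, {"x": -0.1, "y": 0.1, "z": 9, "turn": 0}, {"x": -0.1, "y": 0.1, "z": 11.5, "turn": 0}, {"x": -0.1, "y": 0.1, "z": 11.8, "turn": 0}, {"x": -0.1, "y": 0.1, "z": 11.8, "turn": 0}, {"x": -0.1, "y": 0.1, "z": 11.8, "turn": 0}], fingers=-0.3, squeeze=30)

```text
t: 53.88
ee_pos: [606.1, -101.1, 258.5]
ee_rot: [[-0.844, 0.537, 0.003], [0.537, 0.844, -0.001], [-0.003, 0.001, -1.0]]
ft_force: [0.2, 1.0, 0.5]
gripper_width: 30.3
```

Emit:
play_rows(targets=[{"x": 0, "y": 0, "z": 0, "turn": 0}, {"x": 0, "y": 0, "z": 0, "turn": 0}, {"x": 0, "y": 0, "z": 0, "turn": 0}, {"x": 0, "y": 0, "z": 0, "turn": 0}], fingers=-1, squeeze=30)

```text
t: 54.38
ee_pos: [605.2, -101.0, 256.3]
ee_rot: [[-0.844, 0.536, -0.0], [0.536, 0.844, -0.001], [-0.0, -0.001, -1.0]]
ft_force: [-1.7, -2.1, 0.2]
gripper_width: 8.7
```

```bash
python3 - <<'E'
from h import *
print(read_state()['ee_pos'],read_state()['ft_force'])
arc(1,92.8,[90,86,80,72,64,56,48,40,32,24]);arc(1,24,[18,13,8,5,2.5,1,0])
E
```

```text
[ 605.18202706 -100.9791917   256.30090302] [-1.74009971 -2.13275213  0.15727663]
th90: {"x":0,"y":-0.68,"z":-0.27,"turn":0}
th86: {"x":0,"y":-1.67,"z":-0.60,"turn":0}
th80: {"x":0,"y":-3.19,"z":-0.96,"turn":0}
th72: {"x":0,"y":-5.26,"z":-1.19,"turn":0}
th64: {"x":0,"y":-7.34,"z":-1.13,"turn":0}
th56: {"x":0,"y":-9.40,"z":-0.79,"turn":0}
th48: {"x":0,"y":-11.38,"z":-0.15,"turn":0}
th40: {"x":0,"y":-13.26,"z":0.75,"turn":0}
th32: {"x":0,"y":-14.99,"z":1.90,"turn":0}
th24: {"x":0,"y":-16.55,"z":3.28,"turn":0}
th18: {"x":0,"y":-1.03,"z":1.17,"turn":0}
th13: {"x":0,"y":-1.80,"z":2.23,"turn":0}
th8: {"x":0,"y":-2.47,"z":3.35,"turn":0}
th5: {"x":0,"y":-2.82,"z":4.04,"turn":0}
th2.5: {"x":0,"y":-3.09,"z":4.64,"turn":0}
th1: {"x":0,"y":-3.23,"z":5.00,"turn":0}
th0: {"x":0,"y":-3.33,"z":5.24,"turn":0}
```

Emit:
play_rows(targets=[{"x": 0, "y": -0.7, "z": -0.3, "turn": 0}, {"x": 0, "y": -1.7, "z": -0.6, "turn": 0}, {"x": 0, "y": -3.2, "z": -0.95, "turn": 0}, {"x": 0, "y": -5.3, "z": -1.2, "turn": 0}, {"x": 0, "y": -7.3, "z": -1.15, "turn": 0}, {"x": 0, "y": -9.4, "z": -0.8, "turn": 0}, {"x": 0, "y": -11.4, "z": -0.15, "turn": 0}, {"x": 0, "y": -13.3, "z": 0.75, "turn": 0}, {"x": 0, "y": -15, "z": 1.9, "turn": 0}, {"x": 0, "y": -16.5, "z": 3.3, "turn": 0}], fingers=-1, squeeze=30)

```text
t: 55.62
ee_pos: [515.9, -240.8, 223.4]
ee_rot: [[-0.844, 0.536, -0.001], [0.536, 0.844, -0.0], [0.0, -0.001, -1.0]]
ft_force: [-1.9, 3.0, 3.9]
gripper_width: 8.8
```

Emit:
play_rows(targets=[{"x": 0, "y": -1, "z": 1.2, "turn": 0}, {"x": 0, "y": -1.8, "z": 2.2, "turn": 0}, {"x": 0, "y": -2.5, "z": 3.35, "turn": 0}, {"x": 0, "y": -2.8, "z": 4.05, "turn": 0}, {"x": 0, "y": -3.1, "z": 4.65, "turn": 0}, {"x": 0, "y": -3.2, "z": 5, "turn": 0}, {"x": 0, "y": -3.3, "z": 5.2, "turn": 0}, {"x": 0, "y": -3.3, "z": 5.2, "turn": 0}, {"x": 0, "y": -3.3, "z": 5.2, "turn": 0}], fingers=-1, squeeze=30)

```text
t: 56.75
ee_pos: [498.1, -268.7, 170.5]
ee_rot: [[-0.844, 0.536, -0.002], [0.536, 0.844, -0.001], [0.001, -0.002, -1.0]]
ft_force: [-5.8, -4.0, 1.9]
gripper_width: 8.8
```

Emit:
play_rows(targets=[{"x": 0, "y": 0, "z": 0.2, "turn": 0}, {"x": 0, "y": 0, "z": 0.3, "turn": 0}, {"x": 0, "y": 0, "z": 0.3, "turn": 0}], fingers=-1, squeeze=40)

```text
t: 57.12
ee_pos: [497.7, -269.5, 168.0]
ee_rot: [[-0.844, 0.536, -0.003], [0.536, 0.844, -0.003], [0.001, -0.004, -1.0]]
ft_force: [-9.3, -5.3, 5.6]
gripper_width: 8.7
```

Emit:
play_rows(targets=[{"x": 0, "y": 0, "z": 0.15, "turn": 0}, {"x": 0, "y": 0, "z": 0.3, "turn": 0}, {"x": 0, "y": 0, "z": 0.3, "turn": 0}], fingers=-1, squeeze=40)

```text
t: 57.5
ee_pos: [497.8, -269.6, 167.6]
ee_rot: [[-0.844, 0.536, -0.003], [0.536, 0.844, -0.003], [0.0, -0.004, -1.0]]
ft_force: [-15.5, -0.3, 20.4]
gripper_width: 8.8
```

Emit:
play_rows(targets=[{"x": 0, "y": 0, "z": -0.4, "turn": 0}, {"x": 0, "y": 0, "z": -0.4, "turn": 0}, {"x": 0, "y": 0, "z": -2, "turn": 0}, {"x": 0, "y": 0, "z": -6, "turn": 0}, {"x": -6, "y": 0, "z": -12, "turn": 0}, {"x": -8, "y": -1, "z": -18, "turn": 0}, {"x": -8, "y": -3, "z": -23, "turn": 0}, {"x": -8, "y": -3, "z": -23, "turn": 0}, {"x": -8, "y": -3, "z": -23, "turn": 0}], fingers=-0.3, squeeze=30)

```text
t: 58.62
ee_pos: [550.9, -336.0, 396.3]
ee_rot: [[-0.844, 0.536, 0.002], [0.536, 0.844, -0.001], [-0.002, 0.0, -1.0]]
ft_force: [-0.1, 1.2, -1.2]
gripper_width: 30.3
```

```bash
python3 - <<'E'
from h import *
s=read_state();print(s['ee_pos'],ya(s),s['ft_force'])
im,cal=shot('wrist','w18')
for n,p in (('knob home',(-112,-60,147)),('act',(-50,30,157)),('act',(50,30,157)),('pas',(-50,-30,157)),('pas',(50,-30,157))): print(n,proj('',enc(*p),cal))
a,_=shot('scene','s4')
E
```

```text
[ 550.89924903 -336.03389006  396.30047178] 57.5712677559933 [-0.05105037  1.23426454 -1.15830724]
knob home [252.94941842   7.32168757]
act [346.6800264   77.15869758]
act [344.39883139 179.73098598]
pas [285.43710103  77.18290632]
pas [288.18920988 179.76146393]
```

View pics/w18.png

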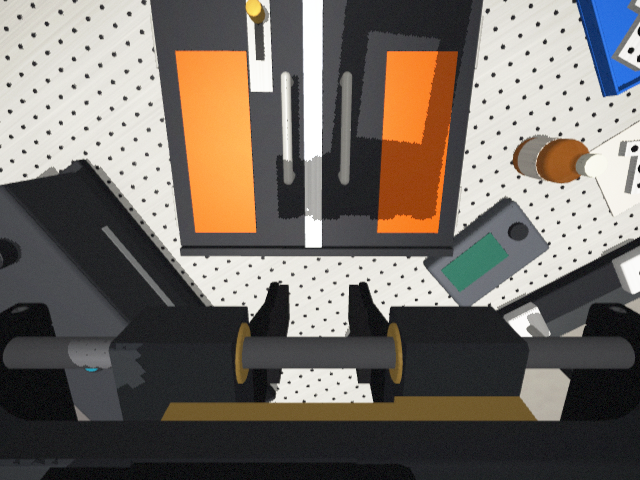

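View pics/s4.png

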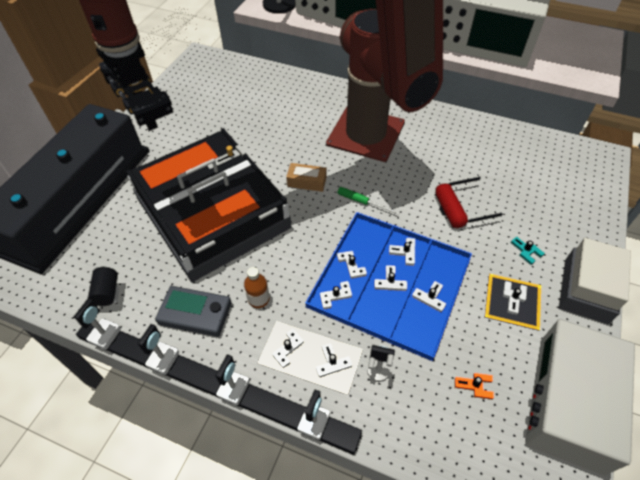

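```bash
python3 - <<'E'
from h import *
cal2=P('wrist'); d=np.load('w2.npz')
t=np.radians(YAW)
for f,cal in (('w2',(d['K'],d['T'])),('w18',cal2)):
    im=cv2.imread(f'pics/{f}.png');hsv=cv2.cvtColor(im,cv2.COLOR_BGR2HSV)
    m=cv2.inRange(hsv,(18,150,150),(32,255,255));m[60:]=0;m[:,:230]=0;m[:,280:]=0
    n,l,st,ce=cv2.connectedComponentsWithStats(m);i=1+np.argmax(st[1:,4])
    o=cv2.inRange(hsv,(3,150,60),(17,255,255))
    out=[]
    for z,p in ((147,ce[i]),):
        w=onz('',p,z,cal)[:2]-O; out.append((np.cos(t)*w[0]+np.sin(t)*w[1],-np.sin(t)*w[0]+np.cos(t)*w[1]))
    print(f,ce[i],st[i],np.round(out,1))
    for x0,x1 in ((150,265),(360,475)):
        oo=o.copy();oo[:,:x0]=0;oo[:,x1:]=0;oo[260:]=0
        ys,xs=np.nonzero(oo)
        # robust top edge and bottom edge rows at central column
        c=int(np.median(xs)); col=np.nonzero(oo[:,c])[0]
        for r in (col.min(),col.max()):
            w=onz('',(c,r),117,cal)[:2]-O; print('  orange x',round(np.cos(t)*w[0]+np.sin(t)*w[1],1),'y',round(-np.sin(t)*w[0]+np.cos(t)*w[1],1))
E
```

```text
w2 [248.98305085  30.59322034] [242  23  15  17 177] [[-112.2  -60. ]]
  orange x -80.4 y -104.6
  orange x 119.3 y -122.5
  orange x -80.4 y 104.6
  orange x 120.7 y 120.0
w18 [252.98469388   7.2244898 ] [246   0  15  17 196] [[-113.8  -59.1]]
  orange x -82.3 y -103.0
  orange x 116.5 y -120.3
  orange x -82.4 y 104.9
  orange x 116.6 y 121.5
```

```bash
python3 -c "
from workcell import *
print(read_state()['t']);print(job_done())"
```

```text
58.725
the job is handed in; nothing more can be done
None
```

I opened both leaves of the enclosure, laid the three forks (the shape on the mat) on the green tray, and closed everything up in the order asked. I handed the job in at about 59 s.

- **Parts:** The three forks lie flat and side by side. The tees and zeds are still in the bins, and nothing else on the table looked moved in the last pictures. That includes the sample and the orange and turquoise look-alikes.
- **Passive leaf:** It was pressed down until it no longer moved, at about 17 N.
- **Bolt:** It was pushed until it stopped. Its knob sits within about 0.3 mm of where it started, measured against the orange panel on the leaf.
- **Active leaf:** It went down last and was seated at about 20 N. The final wrist picture shows both handles where they should be with the leaves shut, and the arm clear of everything.

No check failed. Absolute positions in the two wrist pictures I compared differed by 2–4 mm, close to the 2 mm the calibration is good for.

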